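# Change the tube on the stage plate

## Robot

A 6-joint arm with a two-finger parallel gripper is mounted at the origin on a cart in front of the work surface, level with it; the furniture and walls round the work are solid. World frame = base frame: x ahead of the robot, y to its left, z up, the work surface at z = 0. Lengths are in m, angles in rad, forces in N, time in s.
With the tool pointing down it reaches from about 0.35 to 0.975 m from the base axis. Payload 4.9 kg.
Tool frame: the origin (TCP) lies at the very end of the fingers, on their centre line; the grasp point (between the pads) lies 19 mm behind it (ctrl.tcp_to_grasp is the z of the grasp point in the tool frame, in m); z points along the fingers, y is the line along which they close (so a half turn about z gives the same grasp; the last joint's range is limited). The gripper opens to 85 mm and grips with 20 to 120 N. Pads are 22 mm wide; open, the fingers measure 114 mm over their backs; the gripper's body (76 mm by 85 mm) begins 54 mm behind the grasp point. The pads swing forward as they close: fully open they stand 13 mm farther back than shut.
Start: joints at [1.23, 0.053, 1.613, -0, 1.476, -0.119], TCP at [0.137, 0.61, 0.198] pointing down, gripper open.
Joint ranges: [-3.01, 3.01], [-1.01, 2.22], [0.06, 2.58], [-1.02, 4.17], [0.09, 2.62], [-3.14, 3.14]. Speed limits (rad/s): [2.57, 2.57, 3.14, 3.14, 3.14, 3.14].

## Interface

Orientations are given as a rotation vector (axis times angle).
In Python, from station import ctrl, eyes, job, nets gives the robot as it stands. The module is installed in compiled form; this text tells all that it offers.
- The arm moves only by the tool jog_arm, never from a script. Its argument "commands" is one flat list of numbers, 7 for each row, row after row: the shift along the tool's x, y, z each as a share of 0.06 m, from -1 to 1, then the turn, a rotation vector about the tool's x, y, z each as a share of 0.1 rad, from -1 to 1, then the finger opening in mm, from 0 to 85.4. In form: [x, y, z, ax, ay, az, grip, x, y, z, ax, ay, az, grip, ...]. A call has 1 to 20 rows; each row shifts and turns the commanded pose from where the row before left it, along the tool's axes as they then stand; what a row does not reach is not made up. A row lasts 1/8 s, in which the tool goes at most 62.5 mm and 10.7 degrees, less where a joint would pass 70% of its speed; a pose out of reach is approached as far as the arm can. A call with a number of a shift or a turn outside -1 to 1 is refused whole. A call with a gripper value outside its range is refused whole. The fingers move at their own pace and stop on an object; "newtons" is the grip in N (left out, the last holds). Time passes only in rows, so rows that do not move let the fingers close. It gives the time, the measured TCP pose, the force, the opening and the grip force at its end, in the units of the state.
- ctrl.get_obs(): the state, without advancing time (a new reading comes with each control period).
- eyes.get_image(name): name is "scene" or "side" or "wrist"; returns a dict with "image" (420x560x3 uint8, red, green, blue), "z_map" (420x560 float32, m along the optical axis (not along the pixel's ray), 0 where there is no reading), "K" (3x3 intrinsics, pixels), "cam_to_world" (4x4, takes a point from camera to world coordinates). Camera axes: x right, y up, looking along -z (the intrinsics and any distortion apply to the point x, -y, -z); pixel columns grow to the right and rows downward; lengths in m; the calibration is good to about 2 mm. A picture is of the moment at which its call begins.
- job.finish_job(): hands the job in; it is judged then, once.
Trained networks look in the newest picture that a camera, given by its name, has taken for a name from the list of things; names that differ only in an ending like _2 or _b are one class to them, and where a whole thing is asked for, a point or a joint stands for the part that bears it (a point fixed in the world has none). Each returns a list of dicts, best first, with "p" (0 to 1); they miss things now and then, are a little off and sometimes report something else, mostly with a low value. They report only what shows in the picture. A call takes as long as a camera call. They do not tell look-alikes from the thing itself.
- nets.silhouettes(camera, name): "mask" (420x560 bool, what is visible of it) and "bbox" ([left, top, right, bottom] in pixels, round what is visible of it).
The state is a dict: "t": time; "q": joint angles; "dq": joint speeds; "effort": joint torques, N m; "tool_pos": TCP position; "tool_rot": TCP orientation; "contact_force": force on the tool from outside, world axes, zero at the start; "wrist_torque": the same for the moment, N m; "opening": finger opening in m; "grip_force": force on a finger pad.
Only numpy, scipy, OpenCV 4.12 (cv2) and the standard library are available. Lean on these libraries where they do the work, as an engineer would, in place of code of your own. Each camera call takes 0.05 s, during which the arm holds its last target. There are 200 camera calls.

## Task

Change the storage tubes over: the rack's one short tube has to stand upright on the small metal stage plate, centred between its four stops, and both long tubes that are outside the rack (the one now on the plate and the one standing on the bench) have to go fully home in the leaning rack, which fills it up. Leave the two long tubes that are already in the rack in their holes, let no tube fall over, and do not push the other things about.

Things in the scene. Friction and masses are not known exactly. Their poses are not given: they have to be found in the camera images.
- tube_short: the only short tube; starts in one of the rack's four holes. Closed aluminium storage tube, 32 mm diameter, 125 mm long, with a dark steel cap (top 33 mm) and a 4 x 6 mm taper round its foot; 0.12 kg. Origin: centre of its foot; z along the tube towards the cap.
- tube_a: long tube that starts standing on the stage plate. Closed aluminium storage tube, 32 mm diameter, 160 mm long, with a dark steel cap (top 33 mm) and a 4 x 6 mm taper round its foot; 0.12 kg. Origin: centre of its foot; z along the tube towards the cap.
- tube_b: long tube that starts standing upright, loose, on the bench. Closed aluminium storage tube, 32 mm diameter, 160 mm long, with a dark steel cap (top 33 mm) and a 4 x 6 mm taper round its foot; 0.12 kg. Origin: centre of its foot; z along the tube towards the cap.
- tube_c: long tube that starts in the rack and stays there. Closed aluminium storage tube, 32 mm diameter, 160 mm long, with a dark steel cap (top 33 mm) and a 4 x 6 mm taper round its foot; 0.12 kg. Origin: centre of its foot; z along the tube towards the cap.
- tube_d: long tube that starts in the rack and stays there. Closed aluminium storage tube, 32 mm diameter, 160 mm long, with a dark steel cap (top 33 mm) and a 4 x 6 mm taper round its foot; 0.12 kg. Origin: centre of its foot; z along the tube towards the cap.
- rack: fixed wooden base board of the rack, 120 x 262 x 10 mm, on the bench; origin: centre of its underside, x towards its back, y along the row. On it stand four hole blocks in a row, 60 mm apart, all with the board's yaw.
- cell_p: fixed hole block of the rack (its place in the row varies), 54 mm wide; origin: centre of its underside, on the base board, x to the back. Round blind hole, 36 mm wide, 60 mm deep, leaning 30 degrees towards -x: axis (-0.5, 0, 0.866) in the block's frame; centre of its mouth at (-16, 0, 80.4) mm, top face square to the hole.
- cell_p_floor (a point): centre of the hole's floor in cell_p, at (14, 0, 28.4) mm in the block's frame; the foot of a tube that is home lies here
- cell_q: fixed hole block of the rack (its place in the row varies), 54 mm wide; origin: centre of its underside, on the base board, x to the back. Round blind hole, 36 mm wide, 60 mm deep, leaning 30 degrees towards -x: axis (-0.5, 0, 0.866) in the block's frame; centre of its mouth at (-16, 0, 80.4) mm, top face square to the hole.
- cell_q_floor (a point): centre of the hole's floor in cell_q, at (14, 0, 28.4) mm in the block's frame; the foot of a tube that is home lies here
- cell_r: fixed hole block of the rack (its place in the row varies), 54 mm wide; origin: centre of its underside, on the base board, x to the back. Round blind hole, 36 mm wide, 60 mm deep, leaning 30 degrees towards -x: axis (-0.5, 0, 0.866) in the block's frame; centre of its mouth at (-16, 0, 80.4) mm, top face square to the hole.
- cell_r_floor (a point): centre of the hole's floor in cell_r, at (14, 0, 28.4) mm in the block's frame; the foot of a tube that is home lies here
- cell_s: fixed hole block of the rack (its place in the row varies), 54 mm wide; origin: centre of its underside, on the base board, x to the back. Round blind hole, 36 mm wide, 60 mm deep, leaning 30 degrees towards -x: axis (-0.5, 0, 0.866) in the block's frame; centre of its mouth at (-16, 0, 80.4) mm, top face square to the hole.
- cell_s_floor (a point): centre of the hole's floor in cell_s, at (14, 0, 28.4) mm in the block's frame; the foot of a tube that is home lies here
- stage: fixed aluminium stage plate, 110 x 110 x 12 mm, origin: centre of its underside. Four dark stops, 14 mm high above the plate, stand on its +x, -x, +y and -y sides round its centre, their inner faces 22 mm from it, so a 32 mm tube has 6 mm of play each way.
- stage_centre (a point): centre of the stage plate's top, at the engraved cross midway between the stops
- carved_owl: carved wooden owl, 44 x 54 x 83 mm, loose bystander; origin: centre of its underside
- carved_hare: carved wooden hare, 36 x 81 x 74 mm, loose bystander; origin: centre of its underside
- glue_bottle: white glue bottle, 49 mm wide, 149 mm tall, standing, loose bystander; origin: centre of its underside
- wax_tin: round flat wax tin, 68 mm wide, 30 mm tall, loose bystander; origin: centre of its underside
- offcut_1: wood offcut, 40 x 85 x 22 mm, loose bystander; origin: centre of its underside
Mind the look-alikes: they are no part of the job. Leave any turquoise look-alike of the tube_b alone.

How it is judged:
By the outcome, as a careful person would: the job done as asked, in the order asked, and still so for the second after the job is handed in, with the robot touching nothing.
It also fails if it takes over 72 s, if anything falls off the work surface, if the arm or the gripper's body presses on something with over 40 N, if the wrist force passes 120 N, or if a joint passes its speed limit or range.

## Working session

There is one attempt and no reset: what is moved stays moved. The work goes in short steps, Python scripts to look and compute and a tool call to move; the robot and the scene stay as the last step left them, time stands still between calls to the robot, and variables do not carry over. Pictures are saved under pics/ and viewed, at most 10 in all, crops included, and the job is handed in when it is done.

Besides the shell and the picture viewer there is one more tool, called as name(argument=value, ...), one argument or row to a line, values as JSON. jog_arm: Moves the arm, as the interface text tells. Shift numbers are shares of 0.06 m and turn numbers shares of 0.1 rad, none past 1 either way. Its arguments: {"type":"object","properties":{"commands":{"type":"array","items":{"type":"number"}},"newtons":{"type":"number"}},"required":["commands"]}

```bash
ls; mkdir -p pics
cat > h.py <<'E'
import numpy as np, cv2
from station import ctrl, eyes, job, nets
def cloud(d):
    z=d["z_map"];K=d["K"];h,w=z.shape
    u,v=np.meshgrid(np.arange(w),np.arange(h))
    x=(u-K[0,2])/K[0,0]*z;y=(v-K[1,2])/K[1,1]*z
    P=np.stack([x,-y,-z,np.ones_like(z)],-1)@d["cam_to_world"].T
    P=P[...,:3];P[z<=0]=np.nan
    return P
def save(n,im): cv2.imwrite("pics/"+n+".png",im[...,::-1])
E
python3 - <<'E'
from h import *
ims=[]
for c in("scene","side"):
    d=eyes.get_image(c);ims.append(d["image"]);np.savez(c+"0",**d)
    print(c,d["K"].round(1).tolist(),d["cam_to_world"].round(3).tolist(),[k for k in d])
    P=cloud(d)
    for n in("tube_short","tube_a","rack","cell_p","stage","carved_owl","carved_hare","glue_bottle","wax_tin","offcut_1"):
        for r in nets.silhouettes(c,n):
            if r["p"]<.3: continue
            q=P[r["mask"]];q=q[~np.isnan(q[:,0])]
            print(n,round(r["p"],2),np.array(r["bbox"]).astype(int).tolist(),np.median(q,0).round(3),np.percentile(q,2,0).round(3),np.percentile(q,98,0).round(3))
save("scene0",ims[0]);save("side0",ims[1])
E
```

```text
pics
scene [[450.0, 0.0, 279.7], [0.0, 450.0, 209.0], [0.0, 0.0, 1.0]] [[0.58, 0.586, -0.566, -0.212], [-0.815, 0.409, -0.411, -0.524], [-0.01, 0.7, 0.714, 0.979], [0.0, 0.0, 0.0, 1.0]] ['image', 'z_map', 'K', 'cam_to_world']
tube_short 0.8 [308, 183, 331, 200] [ 0.572 -0.09   0.13 ] [ 0.553 -0.104  0.079] [ 0.609 -0.066  0.148]
tube_a 0.92 [370, 230, 391, 275] [ 0.498 -0.308  0.113] [ 0.493 -0.32   0.026] [ 0.517 -0.292  0.172]
tube_a 0.74 [185, 147, 199, 196] [0.466 0.299 0.089] [ 0.457  0.291 -0.095] [0.676 0.582 0.16 ]
tube_a 0.69 [199, 159, 215, 201] [0.461 0.222 0.097] [0.453 0.215 0.011] [0.478 0.241 0.159]
tube_a 0.68 [278, 162, 297, 184] [0.58  0.028 0.142] [0.555 0.018 0.081] [0.623 0.054 0.175]
tube_a 0.58 [257, 151, 274, 173] [0.583 0.091 0.161] [0.567 0.084 0.103] [0.605 0.115 0.176]
rack 0.81 [264, 180, 350, 231] [ 0.592 -0.029  0.008] [ 0.555 -0.134 -0.002] [0.66  0.13  0.012]
cell_p 0.85 [295, 178, 320, 209] [ 0.612 -0.019  0.069] [ 0.587 -0.051  0.009] [ 0.641 -0.001  0.102]
cell_p 0.74 [312, 191, 344, 227] [ 0.603 -0.104  0.055] [ 0.577 -0.121  0.008] [ 0.651 -0.061
[... 2567 characters left out ...]
7 [229, 269, 285, 310] [ 0.515 -0.327  0.011] [ 0.446 -0.372 -0.001] [ 0.573 -0.248  0.026]
stage 0.9 [228, 269, 283, 310] [ 0.515 -0.326  0.011] [ 0.447 -0.372  0.   ] [ 0.573 -0.246  0.026]
carved_owl 0.75 [288, 245, 311, 288] [ 0.609 -0.259  0.05 ] [ 0.581 -0.274  0.003] [ 0.632 -0.227  0.081]
carved_hare 0.74 [261, 148, 273, 174] [0.395 0.341 0.032] [ 0.36   0.317 -0.003] [0.412 0.399 0.071]
glue_bottle 0.49 [309, 144, 316, 156] [0.564 0.268 0.123] [0.534 0.261 0.012] [0.574 0.559 0.141]
wax_tin 0.71 [248, 212, 267, 222] [ 0.443 -0.007  0.027] [ 0.414 -0.022  0.003] [0.47  0.034 0.031]
offcut_1 0.64 [239, 230, 249, 256] [ 0.438 -0.143  0.02 ] [ 0.413 -0.314 -0.001] [ 0.498 -0.089  0.153]
```

View pics/scene0.png

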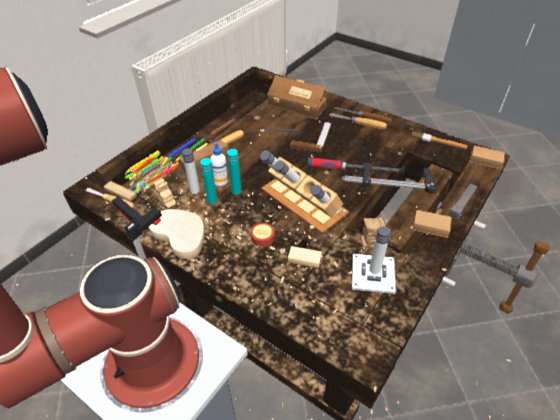

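View pics/side0.png

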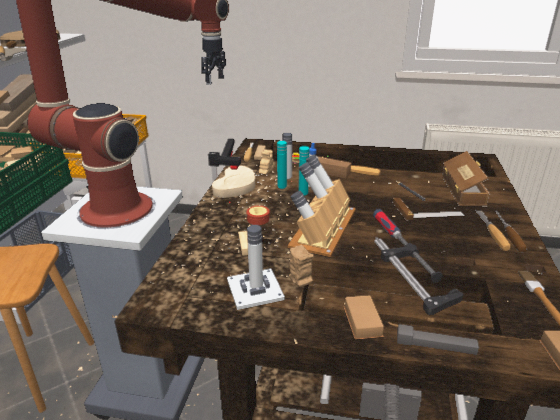

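The scene shows the tube on the plate (380,250), the rack at (305,195) with the short tube at the near end (320,192), and the grey loose tube (192,172) beside two turquoise look-alikes. The side view agrees.

```bash
cat > m.py <<'E'
from h import *
from scipy.optimize import least_squares
D={c:dict(np.load(c+"0.npz")) for c in("scene","side")}
def sel(P,c,r,z0,z1):
    m=(np.hypot(P[...,0]-c[0],P[...,1]-c[1])<r)&(P[...,2]>z0)&(P[...,2]<z1);return P[m]
def circ(Q):
    f=lambda p:np.hypot(Q[:,0]-p[0],Q[:,1]-p[1])-.016
    s=least_squares(f,Q[:,:2].mean(0)+[.008,.0],loss="soft_l1",f_scale=.002);return s.x,np.abs(f(s.x)).mean()
def cyl(Q,x0):
    # points x = c + t*a ; param: c at z=.13 ; a tilt
    def f(p):
        a=np.array([p[2],p[3],1.]);a/=np.linalg.norm(a);d=Q-np.array([p[0],p[1],.13])
        return np.linalg.norm(d-np.outer(d@a,a),axis=1)-.016
    s=least_squares(f,x0,loss="soft_l1",f_scale=.002);return s.x,np.abs(f(s.x)).mean()
if __name__=="__main__":
    print(ctrl.get_obs()["tool_rot"])
    for c,d in D.items():
        P=cloud(d);print(c)
        for n,g in(("a",(.508,-.308)),("b",(.474,.302)),("tq1",(.47,.226)),("tq2",(.547,.19))):
            Q=sel(P,g,.03,.04,.15);x,e=circ(Q);T=sel(P,x,.013,.15,.2)
            print(n,len(Q),x.round(4),e.round(4),np.percentile(T[:,2],[50,90]).round(4))
        for n,g in(("h1",(.585,-.085)),("h3",(.59,.035)),("h4",(.605,.095))):
            Q=sel(P,g,.045,.112,.18)
            x,e=cyl(Q,[g[0],g[1],-.57,0]);a=np.r_[x[2:],1];a/=np.linalg.norm(a)
            t=(Q-np.r_[x[:2],.13])@a
            print(n,len(Q),x.round(4),e.round(4),"top z",(.13+a[2]*np.percentile(t,98)).round(4),a.round(3))
        Q=P[(np.abs(P[...,2]-.01)<.004)&(P[...,0]>.5)&(P[...,0]<.75)&(np.abs(P[...,1])<.18)]
        r=cv2.minAreaRect(Q[:,:2].astype(np.float32)*1000);print("board",r,np.median(Q[:,2]))
        Q=P[(np.abs(P[...,2]-.012)<.004)&(np.hypot(P[...,0]-.505,P[...,1]+.308)<.085)]
        print("stage",cv2.minAreaRect(Q[:,:2].astype(np.float32)*1000),np.median(Q[:,2]))
        Q=P[(np.abs(P[...,2]-.0255)<.003)&(np.hypot(P[...,0]-.505,P[...,1]+.308)<.06)]
        print("stops",len(Q),Q.mean(0),cv2.minAreaRect(Q[:,:2].astype(np.float32)*1000))
        Q=P[(P[...,2]>.1)&(P[...,2]<.104)&(P[...,0]>.6)&(P[...,0]<.72)&(np.abs(P[...,1])<.14)]
        l=cv2.fitLine(Q[:,:2].astype(np.float32),cv2.DIST_HUBER,0,.01,.01).ravel();print("ridge",len(Q),l,np.degrees(np.arctan2(-l[0],l[1])))
E
python3 m.py
```

```text
[-3.47677403e-01 -3.12227512e+00 -2.39699820e-05]
scene
a 365 [ 0.5111 -0.3043] 0.0009 [0.1704 0.1725]
b 299 [0.4742 0.3095] 0.0014 [0.1579 0.1599]
tq1 307 [0.4704 0.2331] 0.0014 [0.1575 0.1593]
tq2 285 [0.5472 0.1985] 0.0013 [0.1574 0.1595]
h1 159 [ 0.5726 -0.0787 -0.6183  0.1544] 0.0034 top z 0.1454 [-0.521  0.13   0.843]
h3 227 [ 0.5936  0.039  -0.6801  0.1206] 0.0026 top z 0.1724 [-0.56   0.099  0.823]
h4 185 [ 0.6048  0.0983 -0.6775  0.1223] 0.0028 top z 0.1728 [-0.558  0.101  0.824]
board ((628.34033203125, 0.59759521484375), (263.7677307128906, 125.5869140625), 79.96575927734375) 0.00933912031506845
stage ((505.1201171875, -303.607421875), (112.65848541259766, 110.2775650024414), 27.73118782043457) 0.010716772322155343
stops 135 [ 0.49779591 -0.30624645  0.02479864] ((504.493408203125, -304.78985595703125), (64.98666381835938, 62.549739837646484), 28.40459442138672)
ridge 84 [0.1847577  0.9827841  0.64402443 0.02790812] -10.647006
side
a 571 [ 0.5183 -0.3314] 0.0043 [0.1606 0.1683]
b 170 [0.4945 0.2884] 0.0037 [0.1555 0.156 ]
tq1 312 [0.4783 0.2071] 0.0048 [0.1543 0.1561]
tq2 178 [0.5474 0.1978] 0.0018 [0.1579 0.1597]
h1 213 [ 0.5732 -0.0799 -0.6286  0.1327] 0.0021 top z 0.1432 [-0.529  0.112  0.841]
h3 316 [ 0.5939  0.0385 -0.6657  0.1347] 0.0019 top z 0.1705 [-0.551  0.111  0.827]
h4 271 [ 0.605   0.0975 -0.6646  0.1358] 0.0021 top z 0.1704 [-0.55   0.112  0.828]
board ((607.8699951171875, 17.106704711914062), (296.9588317871094, 180.32098388671875), 79.36762237548828) 0.008806734667097693
stage ((507.06072998046875, -305.35540771484375), (109.85164642333984, 113.58782196044922), 27.827714920043945) 0.010984298495894884
stops 182 [ 0.50996411 -0.31411563  0.02480263] ((507.609130859375, -305.9154052734375), (63.766483306884766, 65.41091918945312), 26.97443389892578)
ridge 136 [0.16829854 0.9857361  0.6444572  0.02018671] -9.688908
```

```bash
cat > m2.py <<'E'
from m import *
s3=np.array([-.5,0,.8660254])
def rackfit(Q3):
    # Q3: {slot offset y: points}; params rack x,y,yaw ; hole floor in rack frame at (xf,y,.0384)
    def f(p):
        out=[]
        c,s=np.cos(p[2]),np.sin(p[2]);R=np.array([[c,-s,0],[s,c,0],[0,0,1]])
        for y,Q in Q3.items():
            o=np.array([p[0],p[1],0])+R@[0,y,0.0384];a=R@s3;d=Q-o
            out.append(np.linalg.norm(d-np.outer(d@a,a),axis=1)-.016)
        return np.concatenate(out)
    s=least_squares(f,[.64,.0,-.175],loss="soft_l1",f_scale=.002);return s.x,np.abs(f(s.x)).mean()
if __name__=="__main__":
    A={}
    for c,d in D.items():
        P=cloud(d);print(c,d["cam_to_world"][:3,3])
        for n,g in(("a",(.511,-.305)),("b",(.474,.309))):
            Q=sel(P,g,.024,.05,.15);s=None
            f=lambda p:np.hypot(Q[:,0]-p[0],Q[:,1]-p[1])-.016
            r=least_squares(f,g,loss="soft_l1",f_scale=.002);print(n,r.x.round(4),np.abs(f(r.x)).mean().round(4))
        Q3={}
        for y,g in((-.09,(.58,-.083)),(.03,(.593,.037)),(.09,(.605,.096))):
            Q=sel(P,g,.034,.115,.18);Q3[y]=Q;A.setdefault(y,[]).append(Q)
        print(rackfit(Q3))
    x,e=rackfit({y:np.vstack(q) for y,q in A.items()});print("both",x,e)
    c,s=np.cos(x[2]),np.sin(x[2]);R=np.array([[c,-s,0],[s,c,0],[0,0,1]])
    for y in(-.09,-.03,.03,.09):
        o=np.array([x[0],x[1],0])+R@[0,y,.0384];print(y,"floor",o.round(4),"mouth",(o+.06*R@s3).round(4),"axis",(R@s3).round(4))
    # fine feature check: z of top centre of caps, per slot
E
python3 m2.py
```

```text
scene [-0.21225348 -0.52396803  0.97856343]
a [ 0.5111 -0.3042] 0.0009
b [0.4742 0.3095] 0.0014
(array([ 0.63967161,  0.0010026 , -0.16895363]), np.float64(0.0031997355746617964))
side [ 0.73419365 -1.13992333  0.70461394]
a [ 0.5108 -0.3046] 0.001
b [0.4735 0.3084] 0.0019
(array([ 6.40587972e-01,  1.56162877e-05, -1.71806453e-01]), np.float64(0.0021861740526002127))
both [ 6.40421453e-01  2.83277574e-04 -1.71395196e-01] 0.0026104194294616426
-0.09 floor [ 0.6251 -0.0884  0.0384] mouth [ 0.5955 -0.0833  0.0904] axis [-0.4927  0.0853  0.866 ]
-0.03 floor [ 0.6353 -0.0293  0.0384] mouth [ 0.6057 -0.0242  0.0904] axis [-0.4927  0.0853  0.866 ]
0.03 floor [0.6455 0.0298 0.0384] mouth [0.616  0.035  0.0904] axis [-0.4927  0.0853  0.866 ]
0.09 floor [0.6558 0.089  0.0384] mouth [0.6262 0.0941 0.0904] axis [-0.4927  0.0853  0.866 ]
```

```bash
cat > p.py <<'E'
from h import *
from scipy.spatial.transform import Rotation as Ro
from scipy.linalg import logm,expm
PSI=-.1714
def RT(tilt=0,psi=PSI):
    y=np.array([np.cos(psi),np.sin(psi),0]);z=np.array([0,0,-1.]);x=np.cross(y,z)
    return Ro.from_matrix(np.c_[x,y,z])*Ro.from_rotvec([-tilt,0,0])
def T(p,R):
    M=np.eye(4);M[:3,:3]=R.as_matrix();M[:3,3]=p;return M
def plan(p,R=None,sp=.9,cur=None):
    o=ctrl.get_obs();c=T(o["tool_pos"],Ro.from_rotvec(o["tool_rot"])) if cur is None else cur
    g=T(p,R if R is not None else Ro.from_matrix(c[:3,:3]))
    L=np.real(logm(np.linalg.inv(c)@g));w=np.array([L[2,1],L[0,2],L[1,0]]);v=L[:3,3]
    n=int(max(1,np.ceil(max(abs(v).max()/.06,abs(w).max()/.1,np.linalg.norm(v)/.0625,np.linalg.norm(w)/.18)/sp)))
    S=[(c@expm(L*k/n))[:3,3] for k in range(n+1)]
    r=np.r_[v/.06,w/.1]/n
    print(n,"x",r.round(2).tolist(),"via",S[n//2].round(3),"minz",round(min(s[2] for s in S),3));return g
E
python3 -c "
from p import *
plan([.50,-.06,.34],RT())"
```

```text
17 x [-0.82, -0.08, -0.14, -0.0, -0.0, 0.89] via [0.44  0.369 0.265] minz 0.198
```

jog_arm(
  commands=[-0.82, -0.08, -0.14, 0, 0, 0.89, 85, -0.82, -0.08, -0.14, 0, 0, 0.89, 85, -0.82, -0.08, -0.14, 0, 0, 0.89, 85, -0.82, -0.08, -0.14, 0, 0, 0.89, 85, -0.82, -0.08, -0.14, 0, 0, 0.89, 85, -0.82, -0.08, -0.14, 0, 0, 0.89, 85, -0.82, -0.08, -0.14, 0, 0, 0.89, 85, -0.82, -0.08, -0.14, 0, 0, 0.89, 85, -0.82, -0.08, -0.14, 0, 0, 0.89, 85, -0.82, -0.08, -0.14, 0, 0, 0.89, 85, -0.82, -0.08, -0.14, 0, 0, 0.89, 85, -0.82, -0.08, -0.14, 0, 0, 0.89, 85, -0.82, -0.08, -0.14, 0, 0, 0.89, 85, -0.82, -0.08, -0.14, 0, 0, 0.89, 85, -0.82, -0.08, -0.14, 0, 0, 0.89, 85, -0.82, -0.08, -0.14, 0, 0, 0.89, 85, -0.82, -0.08, -0.14, 0, 0, 0.89, 85],
)

```text
t: 3.22
tool_pos: [0.5292, -0.0462, 0.3412]
tool_rot: [2.399, 2.028, 0.0]
contact_force: [0.2, 0.4, -0.3]
opening: 0.0851
grip_force: 0.0
```

```bash
cat > m3.py <<'E'
from m2 import *
d=eyes.get_image("wrist");np.savez("w1",**d);save("w1",d["image"])
P=cloud(d);print(d["K"].round(1).tolist(),d["cam_to_world"].round(3).tolist(),ctrl.get_obs()["tool_pos"])
Q3={}
for y,g in((-.09,(.58,-.083)),(.03,(.593,.037)),(.09,(.605,.096))):
    Q=sel(P,g,.034,.115,.18)
    print(y,len(Q))
    if len(Q)>30:Q3[y]=Q
print(rackfit(Q3))
E
python3 m3.py; python3 -c "
from p import *
print(ctrl.get_obs()['q'])
plan([.511,-.3045,.26],RT())"
```

```text
[[308.3, 0.0, 278.4], [0.0, 308.3, 206.2], [0.0, 0.0, 1.0]] [[0.986, 0.16, 0.045, 0.541], [-0.167, 0.949, 0.268, 0.022], [0.0, -0.272, 0.962, 0.517], [0.0, 0.0, 0.0, 1.0]] [ 0.5287448  -0.05127861  0.34260862]
-0.09 757
0.03 1395
0.09 1700
(array([ 0.64286872,  0.00091676, -0.17327817]), np.float64(0.0032331595748209944))
[-0.23413707 -0.21713746  1.63080607 -0.00455962  1.72563754 -0.0604296 ]
5 x [-0.84, 0.09, 0.28, 0.0, 0.01, -0.01] via [ 0.522 -0.153  0.31 ] minz 0.26
```

View pics/w1.png

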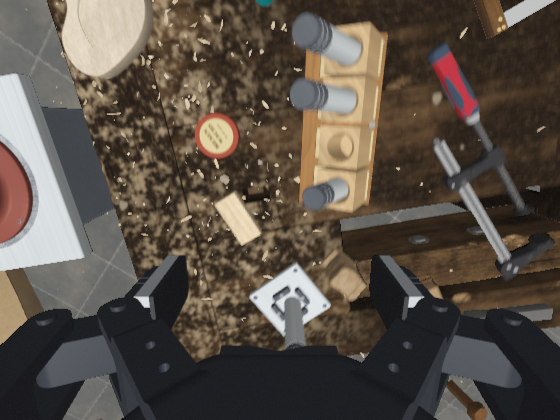

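The wrist view shows the rack with the empty hole at (341,147), the short tube at (325,193), and the plate and tube_a at (290,305).

```bash
cat > hole.py <<'E'
from m2 import *
def hole(d,m,yaw=-.172):
    c,s=np.cos(yaw),np.sin(yaw);R=np.array([[c,-s,0],[s,c,0],[0,0,1]])
    a=R@s3;ex=R@[.866,0,.5];ey=R@[0,1,0]
    P=cloud(d);o=d["cam_to_world"][:3,3]
    hh=(P-m)@a;near=np.abs((P-m)@ey)<.026
    on=near&(np.abs((P-m)@ex)<.035)&(np.abs(hh)<.006)&(np.hypot((P-m)@ex,(P-m)@ey)>.021)
    off=np.median(hh[on]);m=m+off*a
    Q=P[on];n=np.linalg.svd(Q-Q.mean(0))[2][2]
    t=((m-o)@a)/((P-o)@a);X=o+t[...,None]*(P-o)
    u=(X-m)@ex;v=(X-m)@ey;hh=(P-m)@a
    b=(hh<-.004)&(np.hypot(u,v)<.022)
    # intersect weights: jacobian ~ constant
    C=np.array([u[b].mean(),v[b].mean()]);
    A=(np.hypot(u,v)<.015).sum()/(np.pi*.015**2)
    return m+C[0]*ex+C[1]*ey,off,C,b.sum(),np.sqrt(b.sum()/A/np.pi),n*np.sign(n[2])
if __name__=="__main__":
    for n in("w1","scene0","side0"):
        d=dict(np.load(n+".npz"))
        try: r=hole(d,np.array([.6065,-.0238,.0904]));print(n,[np.round(x,4) for x in r])
        except Exception as e: print(n,e)
    d=dict(np.load("w1.npz"));P=cloud(d)
    for z,nm in((.012,"plate"),(.0255,"stops")):
        Q=P[(np.abs(P[...,2]-z)<.004)&(np.hypot(P[...,0]-.507,P[...,1]+.305)<(.085 if z<.02 else .05))]
        print(nm,len(Q),cv2.minAreaRect(Q[:,:2].astype(np.float32)*1000),np.median(Q[:,2]))
    Q=sel(P,(.511,-.305),.026,.05,.15);f=lambda p:np.hypot(Q[:,0]-p[0],Q[:,1]-p[1])-.016
    r=least_squares(f,(.511,-.305),loss="soft_l1",f_scale=.002);print("a",len(Q),r.x)
E
python3 hole.py
```

```text
w1 [array([ 0.6144, -0.0248,  0.0895]), np.float64(-0.0048), array([0.0065, 0.0004]), np.int64(467), np.float64(0.017), array([-0.4903,  0.096 ,  0.8662])]
scene0 [array([ 0.6108, -0.0248,  0.0886]), np.float64(-0.0038), array([ 0.0029, -0.0002]), np.int64(94), np.float64(0.0173), array([-0.4913,  0.0844,  0.8669])]
side0 [array([ 0.6129, -0.033 ,  0.0892]), np.float64(-0.005), array([ 0.0062, -0.0079]), np.int64(22), np.float64(0.0133), array([-0.497 ,  0.0953,  0.8625])]
plate 2087 ((509.02777099609375, -302.34246826171875), (110.0547103881836, 111.01420593261719), 27.89455795288086) 0.012204139645179413
stops 400 ((509.0234680175781, -301.95440673828125), (63.97380065917969, 63.91954040527344), 27.740671157836914) 0.025813427794395966
a 760 [ 0.51292553 -0.30434356]
```

jog_arm(
  commands=[-0.84, 0.09, 0.28, 0, 0, 0, 85, -0.84, 0.09, 0.28, 0, 0, 0, 85, -0.84, 0.09, 0.28, 0, 0, 0, 85, -0.84, 0.09, 0.28, 0, 0, 0, 85, -0.84, 0.09, 0.28, 0, 0, 0, 85, 0, 0, 0, 0, 0, 0, 85],
)

```text
t: 4.03
tool_pos: [0.5135, -0.2997, 0.2542]
tool_rot: [-2.397, -2.025, 0.002]
contact_force: [-0.3, 1.7, 0.2]
opening: 0.0851
grip_force: 0.0
```

jog_arm(
  commands=[-0.09, -0.03, 0.4, 0, 0, 0, 85, 0, 0, 0.6, 0, 0, 0, 85, 0, 0, 0.6, 0, 0, 0, 85, 0, 0, 0.39, 0, 0, 0, 85, 0, 0, 0, 0, 0, 0, 20, 0, 0, 0, 0, 0, 0, 20, 0, 0, 0, 0, 0, 0, 20, 0, 0, 0, 0, 0, 0, 20, 0, 0, 0, 0, 0, 0, 20],
  newtons=50,
)

```text
t: 5.15
tool_pos: [0.5129, -0.3032, 0.139]
tool_rot: [2.394, 2.031, 0.001]
contact_force: [0.1, -0.1, 4.6]
opening: 0.02
grip_force: 2.0
```

```bash
python3 -c "
from p import *
o=ctrl.get_obs();print(o['tool_pos'],o['q'],o['contact_force'],o['opening'])
R=RT().as_matrix(); print(Ro.from_matrix(R.T@Ro.from_rotvec(o['tool_rot']).as_matrix()).as_rotvec())
plan(np.array(o['tool_pos'])+[0,0,.12])"
```

```text
[ 0.51294066 -0.30317417  0.13899056] [-6.58664674e-01  2.55851541e-02  1.74108430e+00 -6.69122980e-06
  1.37275024e+00 -4.94616236e-01] [ 0.12983228 -0.10529894  4.58772827] 0.020007587419554076
[-0.00191322 -0.00103024 -0.00735287]
3 x [-0.0, 0.0, -0.67, -0.0, -0.0, 0.0] via [ 0.513 -0.303  0.179] minz 0.139
```

```bash
python3 -c "
from h import *
a=eyes.get_image('wrist')['image'];b=eyes.get_image('side')['image'][180:320,200:340]
b=cv2.resize(b,(420,420),interpolation=cv2.INTER_CUBIC)
im=np.hstack([a,b])[:, :980];save('g1',cv2.resize(im,(800,int(420*800/980))))
"
```

```text
(no output)
```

View pics/g1.png

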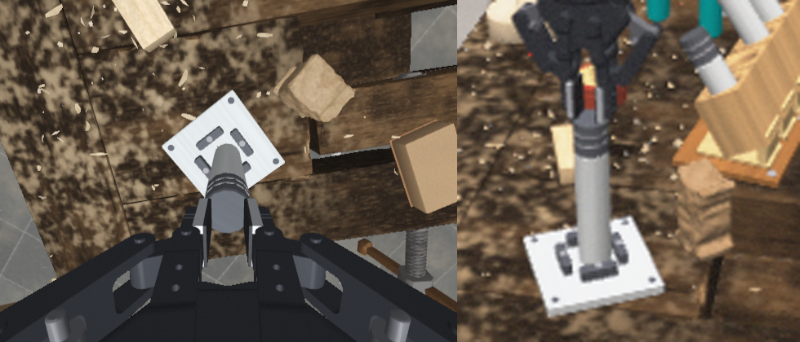

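The fingers closed to 20 mm and did not hold the cap, because the tube sits beside the pads. The tube still stands. I measure it relative to the tool.

```bash
python3 -c "
from m2 import *
from p import *
o=ctrl.get_obs();print(o['tool_pos'])
for c in('wrist','side','scene'):
    d=eyes.get_image(c);P=cloud(d);np.savez(c+'_g',**d)
    for z in(.03,.06,.09,.12,.14,.16,.18,.2):
        Q=sel(P,(.511,-.3045),.045,z,z+.02)
        if len(Q)>3: print(c,z,len(Q),Q.mean(0).round(4),Q.min(0).round(4),Q.max(0).round(4))
    Q=sel(P,(.511,-.3045),.026,.05,.125);f=lambda p:np.hypot(Q[:,0]-p[0],Q[:,1]-p[1])-.016
    r=least_squares(f,(.511,-.305),loss='soft_l1',f_scale=.002);print(c,len(Q),r.x,np.abs(f(r.x)).mean())
"
```

```text
[ 0.51291666 -0.30326911  0.13897932]
wrist 0.03 130 [ 0.5151 -0.2908  0.0406] [ 0.498  -0.3004  0.0303] [ 0.5286 -0.2876  0.0499]
wrist 0.06 174 [ 0.5153 -0.2906  0.0705] [ 0.4981 -0.3003  0.0605] [ 0.5286 -0.2875  0.08  ]
wrist 0.09 252 [ 0.5152 -0.2906  0.1006] [ 0.4982 -0.3005  0.09  ] [ 0.5287 -0.2873  0.11  ]
wrist 0.12 369 [ 0.5152 -0.2905  0.1299] [ 0.4978 -0.3003  0.12  ] [ 0.5287 -0.2874  0.1399]
wrist 0.14 509 [ 0.5154 -0.2902  0.1502] [ 0.498  -0.3007  0.14  ] [ 0.529  -0.2871  0.1599]
wrist 0.16 2668 [ 0.5139 -0.3     0.1712] [ 0.4928 -0.3189  0.16  ] [ 0.536 -0.287  0.18 ]
wrist 0.18 1415 [ 0.5147 -0.2963  0.1907] [ 0.4912 -0.3158  0.1801] [ 0.5379 -0.2892  0.2   ]
wrist 0.2 2755 [ 0.5143 -0.2963  0.2123] [ 0.475  -0.3161  0.2   ] [ 0.5554 -0.2842  0.22  ]
wrist 846 [ 0.51303075 -0.30388876] 0.00016156720154518424
side 0.03 101 [ 0.5145 -0.3167  0.0399] [ 0.4979 -0.3239  0.0301] [ 0.527  -0.3014  0.0499]
side 0.06 99 [ 0.5142 -0.3169  0.0702] [ 0.496  -0.3229  0.0602] [ 0.5267 -0.3017  0.0795]
side 0.09 101 [ 0.5138 -0.3172  0.0998] [ 0.4973 -0.3231  0.0902] [ 0.5271 -0
[... 623 characters left out ...]
scene 0.06 61 [ 0.499  -0.3084  0.0693] [ 0.4928 -0.3199  0.06  ] [ 0.5155 -0.2907  0.0798]
scene 0.09 65 [ 0.4986 -0.308   0.0999] [ 0.4933 -0.3204  0.0903] [ 0.5133 -0.2903  0.1099]
scene 0.12 72 [ 0.4989 -0.308   0.13  ] [ 0.4919 -0.3203  0.1203] [ 0.5153 -0.2904  0.14  ]
scene 0.14 71 [ 0.4988 -0.3076  0.1501] [ 0.4929 -0.3211  0.1405] [ 0.5127 -0.2905  0.1595]
scene 0.16 83 [ 0.5047 -0.3111  0.1695] [ 0.4896 -0.3204  0.1601] [ 0.5265 -0.2918  0.18  ]
scene 0.18 78 [ 0.5022 -0.3081  0.1897] [ 0.4831 -0.3177  0.1801] [ 0.5266 -0.2943  0.2   ]
scene 0.2 58 [ 0.5075 -0.3132  0.2111] [ 0.4687 -0.3238  0.2001] [ 0.5462 -0.289   0.2199]
scene 241 [ 0.51100093 -0.30419608] 0.0008968046522901292
```

```bash
python3 -c "
from p import *
o=ctrl.get_obs();print({k:np.round(v,4).tolist() for k,v in o.items()},ctrl.tcp_to_grasp)
R=Ro.from_rotvec(o['tool_rot']).as_matrix()
for c in('wrist','side','scene'):
    P=cloud(dict(np.load(c+'_g.npz')));L=(P-o['tool_pos'])@R
    m=(np.abs(L[...,0])<.03)&(np.abs(L[...,1])<.06)&(L[...,2]>-.1)&(L[...,2]<.05)
    Q=L[m]
    for z in np.arange(-.08,.02,.005):
        q=Q[(Q[:,2]>z)&(Q[:,2]<z+.005)]
        if len(q)>2: print(c,z.round(3),len(q),'y',np.percentile(q[:,1],[0,10,50,90,100]).round(4),'x',np.percentile(q[:,0],[0,50,100]).round(4))
"
```

```text
{'t': 5.4, 'q': [-0.6588, 0.0257, 1.741, -0.0, 1.3727, -0.4947], 'dq': [0.0016, -0.0008, -0.0008, -0.0008, 0.0007, 0.0003], 'effort': [-0.03, -33.7828, -32.8752, 0.0197, -0.169, 0.0001], 'tool_pos': [0.5129, -0.3033, 0.1389], 'tool_rot': [2.3944, 2.0305, 0.0007], 'contact_force': [-0.988, -0.1712, 5.1583], 'wrist_torque': [0.0733, 0.1175, -0.0123], 'grip_force': 2.827, 'opening': 0.0198} -0.0187
wrist -0.08 1047 y [-0.0402 -0.0275  0.0122  0.0289  0.0413] x [-0.009   0.0117  0.0144]
wrist -0.075 677 y [-0.0288 -0.0135  0.0106  0.0141  0.0296] x [-0.0111  0.0053  0.0129]
wrist -0.07 436 y [-0.016  -0.0132 -0.0093  0.0145  0.0172] x [-0.0113  0.0103  0.0118]
wrist -0.065 392 y [-0.023  -0.0189  0.0105  0.0198  0.0242] x [-0.011   0.0087  0.0118]
wrist -0.06 400 y [-0.0229 -0.0195 -0.0093  0.0211  0.0243] x [-0.0105  0.0073  0.0116]
wrist -0.055 369 y [-0.023  -0.02   -0.0093  0.0211  0.0242] x [-0.0105  0.0073  0.0117]
wrist -0.05 334 y [-0.023  -0.0196  0.0106  0.021   0.0241] x [-0.0111  0.0072  0.0118]
wrist -0.045 279 y [-0.0228 -0.0192 -0.0093  0.0203  0.024 ] x [-0.0115  0.0073  
[... 3803 characters left out ...]
0055]
scene -0.02 20 y [-0.0183 -0.0175 -0.015  -0.0062 -0.0005] x [-0.0166 -0.0068  0.011 ]
scene -0.015 18 y [-0.0186 -0.0175 -0.0145 -0.003   0.0014] x [-0.0181 -0.0078  0.0087]
scene -0.01 19 y [-0.0191 -0.0187 -0.0157 -0.0083 -0.0074] x [-0.0173 -0.0087  0.0073]
scene -0.005 17 y [-0.0188 -0.018  -0.0151 -0.0043 -0.0008] x [-0.0186 -0.0079  0.0107]
scene 0.0 18 y [-0.0186 -0.0177 -0.0139 -0.0063  0.0008] x [-0.0163 -0.0093  0.011 ]
scene 0.005 20 y [-0.0187 -0.0175 -0.015  -0.0086 -0.0052] x [-0.0181 -0.0085  0.007 ]
scene 0.01 14 y [-0.0193 -0.0186 -0.0154 -0.0021  0.0049] x [-0.0168 -0.0064  0.0028]
scene 0.015 19 y [-0.021  -0.0183 -0.0151 -0.0054  0.0008] x [-0.017  -0.0068  0.0111]
```

The fingertips actually end about 37 mm behind the reported TCP along tool z: they rest on the cap top at z≈0.175 while the reading is 0.139. I use this measured offset, reopen and go 40 mm lower.

jog_arm(
  commands=[0, 0, -0.5, 0, 0, 0, 75, 0, 0, 0, 0, 0, 0, 75, 0, 0, 0, 0, 0, 0, 75, 0, 0, 0, 0, 0, 0, 75, 0, 0, 0.4, 0, 0, 0, 75, 0, 0, 0.35, 0, 0, 0, 75, 0, 0, 0.35, 0, 0, 0, 75],
)

```text
t: 6.28
tool_pos: [0.5118, -0.3023, 0.0994]
tool_rot: [-2.395, -2.031, 0.001]
contact_force: [-0.1, 0.1, -0.2]
opening: 0.0751
grip_force: 0.0
```

```bash
cat > tips.py <<'E'
from p import *
o=ctrl.get_obs();print(o['t'],o['tool_pos'],o['opening'],o['contact_force'])
R=Ro.from_rotvec(o['tool_rot']).as_matrix()
for c in('wrist','side'):
    P=cloud(eyes.get_image(c));L=(P-o['tool_pos'])@R
    Q=L[(np.abs(L[...,0])<.02)&(np.abs(L[...,1])<.065)&(L[...,2]>-.08)&(L[...,2]<.04)]
    for z in np.arange(-.08,.02,.01):
        q=Q[(Q[:,2]>z)&(Q[:,2]<z+.01)]
        if len(q)>2: print(c,z.round(3),len(q),'y',np.percentile(q[:,1],[0,10,50,90,100]).round(4),'x',np.percentile(q[:,0],[0,50,100]).round(4))
E
python3 tips.py
```

```text
6.275 [ 0.51178217 -0.30230583  0.09944791] 0.07507000648900729 [-0.05778716  0.11777654 -0.16449695]
wrist -0.08 6034 y [-0.0509 -0.0369  0.0016  0.0381  0.0518] x [-0.0154  0.0034  0.0157]
wrist -0.07 2286 y [-0.0505 -0.0398  0.0016  0.0412  0.0518] x [-0.0142  0.0097  0.0158]
wrist -0.06 1764 y [-0.0506 -0.04    0.0012  0.0412  0.052 ] x [-0.0113  0.0094  0.0159]
wrist -0.05 966 y [-0.0487 -0.037   0.002   0.0383  0.0496] x [-0.0115  0.0104  0.0155]
wrist -0.04 387 y [-0.0139 -0.0097  0.0014  0.0124  0.0167] x [0.0015 0.0133 0.0153]
wrist -0.03 343 y [-0.0139 -0.0097  0.0014  0.013   0.0166] x [0.0013 0.0131 0.0152]
wrist -0.02 274 y [-0.0137 -0.0096  0.0014  0.0125  0.0164] x [0.0021 0.0132 0.0152]
wrist -0.01 248 y [-0.0138 -0.0098  0.0015  0.0128  0.0166] x [0.0016 0.013  0.0151]
wrist -0.0 207 y [-0.0137 -0.0097  0.0009  0.0127  0.0165] x [0.002  0.0132 0.0152]
wrist 0.01 180 y [-0.0138 -0.0095  0.0016  0.0127  0.0165] x [0.0016 0.0131 0.0151]
side -0.08 148 y [-0.059  -0.0432 -0.0024  0.0411  0.049 ] x [-0.0198 -0.0066  0.0104]
side -0.07 133 y [-0.054  -0.0421  0.0067  0.0452  0.0491] x [-0.0198 -0.0114  0.0089]
side -0.06 113 y [-0.0525 -0.0435  0.0046  0.0442  0.0489] x [-0.0198 -0.0105  0.0097]
side -0.05 111 y [-0.053  -0.0414  0.0058  0.0414  0.0477] x [-0.0199 -0.0119  0.0089]
side -0.04 57 y [-0.0472 -0.0096  0.0061  0.0142  0.0163] x [-0.0198 -0.015   0.0067]
side -0.03 51 y [-0.0151 -0.0096  0.0059  0.0143  0.016 ] x [-0.0194 -0.0148  0.0019]
side -0.02 53 y [-0.012  -0.0044  0.0071  0.0145  0.0152] x [-0.0198 -0.0148  0.0011]
side -0.01 52 y [-0.0113 -0.0078  0.006   0.0142  0.0158] x [-0.02   -0.0156 -0.0016]
side -0.0 50 y [-0.0123 -0.009   0.0061  0.0145  0.0156] x [-0.02   -0.0148 -0.0002]
side 0.01 49 y [-0.0138 -0.0065  0.0051  0.0141  0.016 ] x [-0.0198 -0.0158 -0.0027]
```

jog_arm(
  commands=[-0.03, 0.02, 0, 0, 0, 0, 20, 0, 0, 0, 0, 0, 0, 20, 0, 0, 0, 0, 0, 0, 20, 0, 0, 0, 0, 0, 0, 20, 0, 0, 0, 0, 0, 0, 20],
  newtons=60,
)

```text
t: 7.0
tool_pos: [0.5138, -0.3053, 0.103]
tool_rot: [2.394, 2.031, 0.0]
contact_force: [-1.9, -0.1, 4.7]
opening: 0.0307
grip_force: 59.5
```

```bash
python3 tips.py | egrep "^[0-9]|wrist"
```

```text
7.0 [ 0.51384548 -0.30529653  0.10302671] 0.030707508457152158 [-1.93904378 -0.12801919  4.68616677]
wrist -0.08 1753 y [-0.0438 -0.027  -0.0043  0.0283  0.0455] x [-0.0113  0.0072  0.0158]
wrist -0.07 5504 y [-0.0284 -0.0123  0.0008  0.0137  0.0296] x [-0.0127  0.0065  0.0187]
wrist -0.06 1238 y [-0.0286 -0.0234  0.0002  0.0245  0.0297] x [-0.0112  0.0111  0.0186]
wrist -0.05 992 y [-0.0283 -0.0214  0.0004  0.0242  0.0294] x [0.0058 0.0111 0.0185]
wrist -0.04 437 y [-0.0266 -0.013   0.0009  0.0152  0.0272] x [0.0054 0.0155 0.0181]
wrist -0.03 329 y [-0.0152 -0.0108  0.0004  0.0113  0.0152] x [0.0043 0.0161 0.0179]
wrist -0.02 269 y [-0.015  -0.0111 -0.0002  0.0114  0.0151] x [0.0052 0.016  0.0179]
wrist -0.01 227 y [-0.0153 -0.0113 -0.0002  0.0114  0.015 ] x [0.0043 0.0159 0.0179]
wrist -0.0 202 y [-0.0156 -0.0113  0.      0.0108  0.0149] x [0.0037 0.0159 0.0178]
wrist 0.01 169 y [-0.0155 -0.0112  0.0003  0.0111  0.0148] x [0.0044 0.016  0.018 ]
```

```bash
cat >> p.py <<'E'
YAW=-.172
c_,s_=np.cos(YAW),np.sin(YAW);RK=np.array([[c_,-s_,0],[s_,c_,0],[0,0,1]])
AX=RK@[-.5,0,.8660254]; EY=RK@[0,1,0]; EX=RK@[.866,0,.5]
def tcp(mouth,h,L=.091,xo=.001,yo=0.,tilt=np.pi/6):
    # tool pos for foot h above the mouth plane on the axis; tube axis at (xo,yo) in tool
    R=RT(tilt,YAW);return mouth+(h+L)*AX-R.as_matrix()@[xo,yo,0],R
E
python3 -c "
from p import *
M=np.array([.6125,-.0248,.0904])
o=ctrl.get_obs();p0=np.array(o['tool_pos']);R0=Ro.from_rotvec(o['tool_rot'])
c=plan(p0+[0,0,.15])
p,R=tcp(M,.12);print(p)
from scipy.spatial.transform import Slerp
c=plan(p,R,cur=c)
L=np.real(logm(np.linalg.inv(T(p0+[0,0,.15],R0))@c))
for k in range(0,11,2):
    X=T(p0+[0,0,.15],R0)@expm(L*k/10);print(X[:3,3].round(3),'foot',(X@[0,0,.091,1])[:3].round(3))
p,R=tcp(M,.01);plan(p,R,cur=c)
"
```

```text
3 x [-0.0, 0.0, -0.83, 0.0, -0.0, 0.0] via [ 0.514 -0.305  0.153] minz 0.103
[ 0.50838556 -0.00772858  0.27313136]
6 x [0.81, -0.13, -0.1, -0.87, -0.0, 0.01] via [ 0.512 -0.157  0.267] minz 0.253
[ 0.514 -0.305  0.253] foot [ 0.514 -0.305  0.162]
[ 0.514 -0.246  0.259] foot [ 0.523 -0.248  0.169]
[ 0.513 -0.186  0.264] foot [ 0.531 -0.19   0.175]
[ 0.511 -0.127  0.269] foot [ 0.539 -0.132  0.182]
[ 0.51  -0.067  0.271] foot [ 0.547 -0.074  0.188]
[ 0.508 -0.008  0.273] foot [ 0.553 -0.016  0.194]
3 x [-0.0, 0.0, 0.61, 0.0, 0.0, 0.0] via [ 0.526 -0.011  0.241] minz 0.178
```

jog_arm(
  commands=[0, 0, -0.6, 0, 0, 0, 20, 0, 0, -0.9, 0, 0, 0, 20, 0, 0, -1, 0, 0, 0, 20, 0.61, -0.1, -0.08, -0.65, 0, 0, 20, 0.61, -0.1, -0.08, -0.65, 0, 0, 20, 0.61, -0.1, -0.08, -0.65, 0, 0, 20, 0.61, -0.1, -0.08, -0.65, 0, 0, 20, 0.61, -0.1, -0.08, -0.65, 0, 0, 20, 0.61, -0.1, -0.08, -0.65, 0, 0, 20, 0.61, -0.1, -0.08, -0.65, 0, 0, 20, 0.61, -0.1, -0.08, -0.65, 0, 0, 20, 0, 0, 0, 0, 0, 0, 20],
)

```text
t: 8.6
tool_pos: [0.5058, -0.0043, 0.2764]
tool_rot: [2.062, 1.757, 0.467]
contact_force: [-0.5, -0.5, -0.9]
opening: 0.0306
grip_force: 59.8
```

```bash
cat > tube.py <<'E'
# fit held tube axis in the tool frame from each camera
from m2 import *
from p import *
def held(cams=("wrist","side","scene"),z0=-.035,z1=.085,show=True,tag=None):
    o=ctrl.get_obs();R=Ro.from_rotvec(o['tool_rot']).as_matrix();out={}
    if show: print(o['t'],o['tool_pos'].round(4) if hasattr(o['tool_pos'],'round') else o['tool_pos'],o['opening'],np.round(o['contact_force'],1),"rot err",(RT(np.pi/6,YAW).inv()*Ro.from_matrix(R)).as_rotvec().round(4))
    for c in cams:
        d=eyes.get_image(c)
        if tag: np.savez(c+tag,**d)
        P=cloud(d);L=(P-o['tool_pos'])@R
        Q=L[(np.hypot(L[...,0],L[...,1])<.026)&(L[...,2]>z0)&(L[...,2]<z1)]
        if len(Q)<30: print(c,len(Q));continue
        f=lambda p:np.hypot(Q[:,0]-p[0]-p[2]*Q[:,2],Q[:,1]-p[1]-p[3]*Q[:,2])-.016
        r=least_squares(f,[0,0,0,0],loss="soft_l1",f_scale=.002)
        print(c,len(Q),"xo,yo,slopes",r.x.round(4),np.abs(f(r.x)).mean().round(4),"zmax",Q[:,2].max().round(4));out[c]=r.x
    return out
if __name__=="__main__":
    held(z1=.11,tag="_h1")
    for n in("wrist_h1","scene_h1"):
        from hole import hole
        print(n,[np.round(x,4) for x in hole(dict(np.load(n+".npz")),np.array([.6125,-.0248,.0904]))])
    M=np.array([.6125,-.0248,.0904])
    p,R=tcp(M,.02);plan(p,R)
    print(ctrl.get_obs()["q"])
E
python3 tube.py
```

```text
8.6 [ 0.5058 -0.0043  0.2764] 0.03062522933233886 [-0.5 -0.5 -0.9] rot err [ 0.0047  0.0066 -0.0107]
wrist 2068 xo,yo,slopes [ 0.0015 -0.     -0.002  -0.0069] 0.0002 zmax 0.085
side 575 xo,yo,slopes [-0.0009 -0.0015 -0.0047 -0.0134] 0.0015 zmax 0.0916
scene 326 xo,yo,slopes [-0.0013 -0.0009 -0.0016 -0.009 ] 0.0008 zmax 0.088
wrist_h1 [array([ 0.6167, -0.0215,  0.0904]), np.float64(-0.0018), array([0.003, 0.004]), np.int64(465), np.float64(0.0157), array([-0.4863,  0.0942,  0.8687])]
scene_h1 [array([ 0.6126, -0.0239,  0.0879]), np.float64(-0.0022), array([-0.0013,  0.0009]), np.int64(100), np.float64(0.0173), array([-0.4856,  0.0971,  0.8688])]
2 x [-0.0, -0.0, 0.87, -0.02, -0.02, 0.03] via [ 0.532 -0.012  0.232] minz 0.187
[-0.15957621 -0.68764173  2.13289667 -0.0028181   1.17724779  0.00499614]
```

```bash
python3 -c "
from p import *
M=np.array([.6125,-.0248,.0904])
for h in(.02,.0,-.06):
    p,R=tcp(M,h,xo=-.001,yo=-.0005);plan(p,R,sp=.5)"
```

```text
4 x [0.01, -0.0, 0.44, -0.01, -0.01, 0.02] via [ 0.533 -0.011  0.232] minz 0.187
5 x [0.01, 0.0, 0.42, -0.01, -0.01, 0.01] via [ 0.531 -0.011  0.234] minz 0.169
7 x [0.0, 0.0, 0.44, -0.01, -0.01, 0.01] via [ 0.546 -0.013  0.209] minz 0.117
```

jog_arm(
  commands=[0.01, 0, 0.44, -0.01, -0.01, 0.02, 20, 0.01, 0, 0.44, -0.01, -0.01, 0.02, 20, 0.01, 0, 0.44, -0.01, -0.01, 0.02, 20, 0.01, 0, 0.44, -0.01, -0.01, 0.02, 20, 0, 0, 0, 0, 0, 0, 20],
)

```text
t: 9.38
tool_pos: [0.5581, -0.0144, 0.1828]
tool_rot: [2.075, 1.74, 0.461]
contact_force: [-0.0, -0.5, -0.8]
opening: 0.0305
grip_force: 59.9
```

```bash
python3 -c "
from tube import *
held(z1=.06,tag='_h2')
M=np.array([.6125,-.0248,.0904])
for h in(0,-.06):
    p,R=tcp(M,h,xo=-.001,yo=-.0005);plan(p,R,sp=.5)
# zoomed crop
a=dict(np.load('wrist_h2.npz'))['image'][0:210,200:480];b=dict(np.load('scene_h2.npz'))['image'][130:235,240:380]
save('h2',np.hstack([cv2.resize(x,(400,300),interpolation=cv2.INTER_CUBIC) for x in(a,b)]))"
```

```text
9.375 [ 0.5581 -0.0144  0.1828] 0.03054588610523649 [-0.  -0.5 -0.8] rot err [ 0.0062 -0.0014  0.0028]
wrist 1868 xo,yo,slopes [ 0.0015 -0.     -0.0018 -0.007 ] 0.0002 zmax 0.0599
side 410 xo,yo,slopes [ 0.0003 -0.0007  0.0085 -0.014 ] 0.0015 zmax 0.0599
scene 209 xo,yo,slopes [ 0.0014  0.0004 -0.0034 -0.0031] 0.0008 zmax 0.0594
1 x [-0.01, -0.02, 0.33, 0.02, 0.01, -0.02] via [ 0.56  -0.014  0.187] minz 0.169
3 x [-0.0, -0.01, 0.44, 0.01, 0.0, -0.01] via [ 0.572 -0.016  0.164] minz 0.117
```

View pics/h2.png

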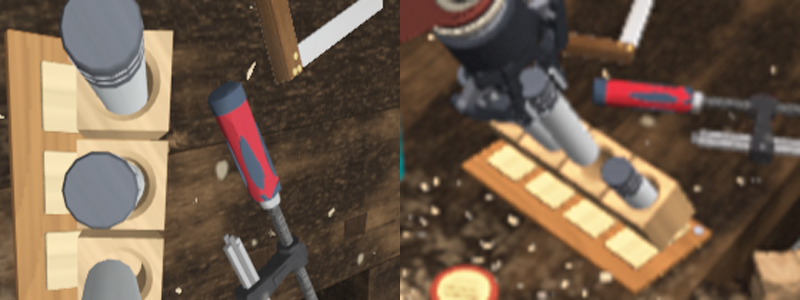

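The wrist crop shows the held tube (110,280) over the third hole, with the hole's rim showing evenly beside it. I go in slowly.

jog_arm(
  commands=[0, -0.01, 0.2, 0.02, 0, -0.01, 20, 0, -0.01, 0.2, 0.02, 0, -0.01, 20, 0, 0, 0.2, 0, 0, 0, 20, 0, 0, 0.2, 0, 0, 0, 20, 0, 0, 0, 0, 0, 0, 20],
)

```text
t: 10.15
tool_pos: [0.5832, -0.0182, 0.144]
tool_rot: [2.067, 1.741, 0.464]
contact_force: [5.7, -4.9, -1.7]
opening: 0.0305
grip_force: 60.1
```

```bash
python3 -c "
from tube import *
held(('wrist',),z1=.03)
o=ctrl.get_obs();M=np.array([.6125,-.0248,.0904]);d=np.array(o['tool_pos'])-M
print('h',d@AX-.091,'ex',d@EX,'ey',d@EY,o['wrist_torque'])"
```

```text
10.15 [ 0.5832 -0.0182  0.144 ] 0.030547574549674415 [ 5.7 -4.9 -1.7] rot err [ 0.0002 -0.0016 -0.0015]
wrist 1457 xo,yo,slopes [ 0.0007  0.0002 -0.0153 -0.0016] 0.0002 zmax 0.03
h -0.02942870844406805 ex 0.0008371523480721239 ey 0.0015021738408905795 [-1.1349584  -0.82716618 -0.59014247]
```

jog_arm(
  commands=[-0.04, 0.04, 0.1, 0, 0, 0, 20, 0, 0, 0.15, 0, 0, 0, 20, 0, 0, 0.15, 0, 0, 0, 20, 0, 0, 0.1, 0, 0, 0, 20, 0, 0, 0.1, 0, 0, 0, 20, 0, 0, 0, 0, 0, 0, 20],
)

```text
t: 10.95
tool_pos: [0.602, -0.0224, 0.118]
tool_rot: [2.069, 1.743, 0.465]
contact_force: [-19.5, 2.6, 23.0]
opening: 0.0309
grip_force: 67.7
```

```bash
python3 -c "
from tube import *
held(('wrist',),z1=.0)
o=ctrl.get_obs();M=np.array([.6125,-.0248,.0904]);d=np.array(o['tool_pos'])-M
print('h',d@AX-.091,'ex',d@EX,'ey',d@EY,o['wrist_torque'])"
```

```text
10.95 [ 0.602  -0.0224  0.118 ] 0.03085895382282309 [-19.5   2.6  23. ] rot err [ 0.0026  0.0008 -0.0012]
wrist 990 xo,yo,slopes [ 0.0009 -0.0011 -0.0118 -0.0252] 0.0002 zmax -0.0
h -0.0616991427202776 ex 0.004493271820402165 ey 0.0005413747948492244 [ 0.04777045  1.54875787 -0.10979035]
```

Home: insertion depth is 61.7 mm with about 30 N along the axis. Next I release, back off and move over the short tube.

jog_arm(
  commands=[0, 0, -0.06, 0, 0, 0, 62, 0, 0, 0, 0, 0, 0, 62, 0, 0, 0, 0, 0, 0, 62, 0, 0, -0.5, 0, 0, 0, 62, 0, 0, -0.9, 0, 0, 0, 62, -1, 0, -0.1, 0, 0, 0, 62, 0, 0, 0, 0, 0, 0, 62],
)

```text
t: 11.88
tool_pos: [0.5446, -0.0774, 0.1963]
tool_rot: [2.073, 1.735, 0.462]
contact_force: [0.7, 0.4, -1.3]
opening: 0.0621
grip_force: 0.0
```

```bash
cat > r.py <<'E'
from m2 import *
from p import *
def tubes(d,slots):
    P=cloud(d);M=np.array([.6125,-.0248,.0904])
    for n,k in slots:
        m=M+k*.06*EY;L=np.stack([(P-m)@EX,(P-m)@EY,(P-m)@AX],-1)
        Q=L[(np.abs(L[...,0]+.004)<.024)&(np.abs(L[...,1])<.022)&(L[...,2]>.015)&(L[...,2]<.12)]
        if len(Q)<40: print(n,len(Q));continue
        f=lambda p:np.hypot(Q[:,0]-p[0]-p[2]*Q[:,2],Q[:,1]-p[1]-p[3]*Q[:,2])-.016
        r=least_squares(f,[-.002,0,0,0],loss="soft_l1",f_scale=.002)
        print(n,len(Q),"ex,ey at mouth, slopes",r.x.round(4),np.abs(f(r.x)).mean().round(4),"top",np.percentile(Q[:,2],98).round(4))
E
python3 -c "
from r import *
print(ctrl.get_obs()['tool_pos'],ctrl.get_obs()['opening'])
for c in('wrist','side','scene'):
    d=eyes.get_image(c);np.savez(c+'_k',**d);print(c);tubes(d,(('short',-1),('a',0),('h3',1),('h4',2)))
d=dict(np.load('wrist_k.npz'));save('k',d['image'])
"
```

```text
[ 0.54461174 -0.07739048  0.19631499] 0.06207850105409374
wrist
short 1547 ex,ey at mouth, slopes [ 2.10e-03  1.00e-04 -1.31e-01 -2.60e-03] 0.0044 top 0.0657
a 2054 ex,ey at mouth, slopes [-0.3246  0.3308  3.3587 -3.4176] 0.0051 top 0.0998
h3 3214 ex,ey at mouth, slopes [-0.0013 -0.0053 -0.0389  0.1301] 0.004 top 0.0996
h4 0
side
short 251 ex,ey at mouth, slopes [-0.0032 -0.0013 -0.0532  0.0026] 0.0019 top 0.0647
a 367 ex,ey at mouth, slopes [-0.0025 -0.0006 -0.0241 -0.0012] 0.0019 top 0.0982
h3 302 ex,ey at mouth, slopes [-0.002  -0.0016 -0.0715  0.0089] 0.0018 top 0.0986
h4 288 ex,ey at mouth, slopes [-0.0006 -0.0008 -0.0828 -0.005 ] 0.0019 top 0.0976
scene
short 185 ex,ey at mouth, slopes [-0.0019 -0.002  -0.0937  0.0416] 0.0032 top 0.0677
a 168 ex,ey at mouth, slopes [-0.0014 -0.0015 -0.0535  0.0248] 0.0013 top 0.0998
h3 49 ex,ey at mouth, slopes [-0.0412  0.0198  0.3825 -0.2543] 0.0025 top 0.1009
h4 175 ex,ey at mouth, slopes [-0.0022 -0.0018 -0.0504  0.0219] 0.0028 top 0.1001
```

View pics/k.png

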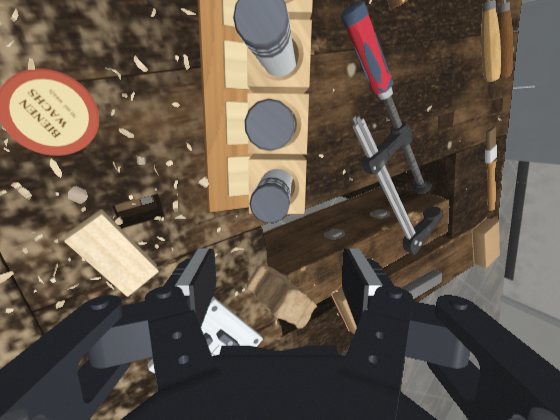

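```bash
python3 -c "
from p import *
M2=np.array([.6125,-.0248,.0904])-.06*EY
R=RT(np.pi/6+.045,YAW);A=-R.as_matrix()[:,2];print(A,AX-.045*EX)
foot=M2-.06*AX-.0003*EX-.001*EY
c=plan(foot+(.062+.05)*A,R,sp=.6);plan(foot+.062*A,R,sp=.4,cur=c)
print((foot+.062*A).round(4))
"
```

```text
[-0.53050666  0.09215774  0.84265629] [-0.53101719  0.09224643  0.8435254 ]
2 x [-0.01, -0.06, 0.56, -0.25, -0.0, 0.0] via [ 0.558 -0.077  0.163] minz 0.133
3 x [-0.0, -0.0, 0.28, 0.0, -0.0, 0.0] via [ 0.581 -0.081  0.119] minz 0.091
[ 0.5985 -0.0843  0.0905]
```

jog_arm(
  commands=[-0.01, -0.06, 0.56, -0.25, 0, 0, 62, -0.01, -0.06, 0.56, -0.25, 0, 0, 62, 0, 0, 0.28, 0, 0, 0, 62, 0, 0, 0.28, 0, 0, 0, 62, 0, 0, 0.28, 0, 0, 0, 62, 0, 0, 0, 0, 0, 0, 62],
)

```text
t: 12.78
tool_pos: [0.598, -0.0828, 0.0882]
tool_rot: [2.038, 1.719, 0.499]
contact_force: [-1.0, -0.4, 0.0]
opening: 0.0622
grip_force: 0.0
```

```bash
python3 -c "
from tube import *
held(('wrist','side'),z0=-.055,z1=-.005)"
```

```text
12.775 [ 0.598  -0.0828  0.0882] 0.062177701417067105 [-1.  -0.4  0. ] rot err [-0.0411  0.0019 -0.0023]
wrist 1822 xo,yo,slopes [-0.0007  0.0041 -0.0242  0.0117] 0.0002 zmax -0.0051
side 226 xo,yo,slopes [-0.0019  0.0012 -0.011  -0.0029] 0.0013 zmax -0.0051
```

jog_arm(
  commands=[-0.02, 0.04, -0.03, 0, 0, 0, 20, 0, 0, 0, 0, 0, 0, 20, 0, 0, 0, 0, 0, 0, 20, 0, 0, 0, 0, 0, 0, 20, 0, 0, -0.1, 0, 0, 0, 20, 0, 0, -0.2, 0, 0, 0, 20, 0, 0, -0.4, 0, 0, 0, 20, 0, 0, -0.5, 0, 0, 0, 20],
  newtons=50,
)

```text
t: 13.88
tool_pos: [0.5607, -0.0792, 0.1554]
tool_rot: [2.036, 1.714, 0.501]
contact_force: [0.6, 0.3, -0.9]
opening: 0.0305
grip_force: 50.6
```

```bash
python3 -c "
from tube import *
held(('wrist','side'),z0=-.035,z1=.0)"
```

```text
13.875 [ 0.5607 -0.0792  0.1554] 0.03054697124359307 [ 0.6  0.3 -0.9] rot err [-0.0458  0.     -0.0008]
wrist 923 xo,yo,slopes [ 0.0023 -0.0004 -0.0201 -0.0157] 0.0002 zmax -0.0
side 163 xo,yo,slopes [ 0.0012  0.0001  0.0071 -0.0177] 0.0013 zmax -0.0006
```

```bash
cat > st.py <<'E'
from m2 import *
from scipy.optimize import minimize
def stage(d,g=(.507,-.304)):
    P=cloud(d)
    Q=P[(np.abs(P[...,2]-.026)<.005)&(np.hypot(P[...,0]-g[0],P[...,1]-g[1])<.05)]
    r=cv2.minAreaRect(Q[:,:2].astype(np.float32)*1000)
    Q2=P[(np.abs(P[...,2]-.0115)<.004)&(np.hypot(P[...,0]-g[0],P[...,1]-g[1])<.085)]
    r2=cv2.minAreaRect(Q2[:,:2].astype(np.float32)*1000)
    f=lambda x:np.round(x,1)
    print("stops",len(Q),f(r[0]),f(r[1]),f(r[2]),"plate",len(Q2),f(r2[0]),f(r2[1]),f(r2[2]),np.median(Q2[:,2]).round(4))
if __name__=="__main__":
    for n in("scene_h1","side_h1","scene_k","side_k","wrist_k"): print(n);stage(dict(np.load(n+".npz")))
E
python3 st.py; python3 -c "
from p import *
o=ctrl.get_obs();R=Ro.from_rotvec(o['tool_rot'])
c=plan(np.array(o['tool_pos'])-.07*R.as_matrix()[:,2],sp=.7)
c=plan([.507,-.304,.2],RT(),cur=c,sp=.7)"
```

```text
scene_h1
stops 180 [ 506.3 -303.9] [65.4 62.7] 27.6 plate 1120 [ 504.7 -304.2] [114.  110.3] 28.4 0.0106
side_h1
stops 200 [ 506.3 -304.4] [63.7 69.5] 29.5 plate 1153 [ 507.1 -305.2] [110.4 116.4] 28.3 0.011
scene_k
stops 178 [ 506.  -304.3] [65.5 62.5] 28.1 plate 1116 [ 505.5 -303.8] [113.4 110. ] 28.2 0.0106
side_k
stops 207 [ 507.5 -305.4] [63.9 66.3] 28.8 plate 1163 [ 505.6 -302.8] [109.8 123.7] 28.3 0.0109
wrist_k
stops 203 [ 527.5 -280.7] [16.8 50.6] 57.6 plate 1603 [ 508.8 -301.6] [110.2 109.7] 27.7 0.0121
2 x [0.0, -0.0, -0.58, 0.0, -0.0, 0.0] via [ 0.544 -0.076  0.189] minz 0.159
9 x [-0.43, 0.03, 0.04, 0.64, 0.0, 0.0] via [ 0.518 -0.176  0.212] minz 0.2
```

jog_arm(
  commands=[0, 0, -0.58, 0, 0, 0, 20, 0, 0, -0.58, 0, 0, 0, 20, -0.43, 0.03, 0.04, 0.64, 0, 0, 20, -0.43, 0.03, 0.04, 0.64, 0, 0, 20, -0.43, 0.03, 0.04, 0.64, 0, 0, 20, -0.43, 0.03, 0.04, 0.64, 0, 0, 20, -0.43, 0.03, 0.04, 0.64, 0, 0, 20, -0.43, 0.03, 0.04, 0.64, 0, 0, 20, -0.43, 0.03, 0.04, 0.64, 0, 0, 20, -0.43, 0.03, 0.04, 0.64, 0, 0, 20, -0.43, 0.03, 0.04, 0.64, 0, 0, 20, 0, 0, 0, 0, 0, 0, 20],
)

```text
t: 15.48
tool_pos: [0.5065, -0.3067, 0.1961]
tool_rot: [-2.4, -2.017, 0.007]
contact_force: [0.3, 0.2, -1.6]
opening: 0.0305
grip_force: 50.6
```

```bash
cat > sv.py <<'E'
from st import *
from p import *
o=ctrl.get_obs();R=Ro.from_rotvec(o['tool_rot']).as_matrix();print(o['t'],o['tool_pos'],(RT().inv()*Ro.from_matrix(R)).as_rotvec().round(4))
for c in('wrist','side','scene'):
    d=eyes.get_image(c);np.savez(c+'_s',**d);P=cloud(d);L=(P-o['tool_pos'])@R;print(c);stage(d)
    Q=L[(np.hypot(L[...,0],L[...,1])<.026)&(L[...,2]>-.035)&(L[...,2]<.075)]
    f=lambda p:np.hypot(Q[:,0]-p[0]-p[2]*Q[:,2],Q[:,1]-p[1]-p[3]*Q[:,2])-.016
    r=least_squares(f,[0,0,0,0],loss="soft_l1",f_scale=.002);x=r.x
    ft=o['tool_pos']+R@[x[0]+.06*x[2],x[1]+.06*x[3],.06]
    print(len(Q),x.round(4),np.abs(f(x)).mean().round(4),'zend',np.percentile(Q[:,2],[98,100]).round(4),'foot',ft.round(4),'tilt world',(R@[x[2],x[3],1]).round(3))
E
python3 sv.py
```

```text
15.475 [ 0.50654834 -0.30673024  0.19614573] [0.008  0.0006 0.0014]
wrist
stops 874 [ 510.9 -297.4] [57.6 68.6] 71.2 plate 6128 [ 509.3 -302.6] [110.1 110.3] 28.0 0.0118
1710 [ 0.0024 -0.0002 -0.0145 -0.0178] 0.0002 zend [0.0564 0.0607] foot [ 0.5051 -0.3048  0.1362] tilt world [-0.028 -0.009 -1.   ]
side
stops 201 [ 506.9 -304.4] [63.8 68.6] 27.0 plate 1158 [ 507.3 -305.9] [109.6 112.7] 28.2 0.0109
566 [ 0.0021 -0.0025 -0.0044 -0.0193] 0.001 zend [0.061  0.0676] foot [ 0.5028 -0.3042  0.1362] tilt world [-0.028  0.001 -1.   ]
scene
stops 181 [ 506.3 -304.3] [66.3 62.7] 27.7 plate 1098 [ 505.7 -303.5] [113.  109.9] 28.2 0.0106
363 [ 0.0031 -0.0027 -0.0051 -0.009 ] 0.0009 zend [0.0602 0.065 ] foot [ 0.5034 -0.3033  0.1362] tilt world [-0.017 -0.002 -1.   ]
```

jog_arm(
  commands=[0.01, 0.04, 0.3, -0.22, 0, 0, 20, 0, 0, 0.5, 0, 0, 0, 20, 0, 0, 0.5, 0, 0, 0, 20, 0, 0, 0.3, 0, 0, 0, 20, 0, 0, 0, 0, 0, 0, 20],
)

```text
t: 16.25
tool_pos: [0.5091, -0.3043, 0.1005]
tool_rot: [2.395, 2.018, 0.015]
contact_force: [0.6, 0.3, -0.5]
opening: 0.0306
grip_force: 50.7
```

```bash
sed -i 's/<.075)\]/<.05)]/' sv.py; python3 sv.py
```

```text
16.25 [ 0.50913889 -0.30434281  0.10052497] [-0.0135  0.001  -0.0007]
wrist
stops 1485 [ 510.6 -297.6] [59.3 68.3] 73.5 plate 9678 [ 509.1 -302.1] [110.2 109.8] 27.9 0.0118
1613 [ 0.0024 -0.0003 -0.0144 -0.0176] 0.0002 zend [0.0469 0.05  ] foot [ 0.5089 -0.3027  0.0405] tilt world [-0.006 -0.012 -1.   ]
side
stops 170 [ 506.9 -306. ] [63.8 64.6] 28.5 plate 1109 [ 507.4 -305.7] [109.7 115. ] 28.0 0.0109
436 [ 0.0004 -0.0014 -0.0194 -0.0154] 0.0011 zend [0.0482 0.0499] foot [ 0.5075 -0.3047  0.0405] tilt world [-0.005 -0.018 -1.   ]
scene
stops 144 [ 505.1 -304.7] [66.1 62.5] 27.7 plate 1019 [ 504.8 -304.1] [114.  109.8] 28.4 0.0105
257 [ 0.0003 -0.0003 -0.0171 -0.011 ] 0.0009 zend [0.0478 0.0499] foot [ 0.5089 -0.305   0.0405] tilt world [-0.    -0.016 -1.   ]
```

jog_arm(
  commands=[-0.02, -0.01, 0.15, -0.04, 0.13, 0, 20, 0, 0, 0.15, 0, 0, 0, 20, 0, 0, 0.1, 0, 0, 0, 20, 0, 0, 0.05, 0, 0, 0, 20, 0, 0, 0, 0, 0, 0, 20],
)

```text
t: 17.02
tool_pos: [0.51, -0.3072, 0.0778]
tool_rot: [2.397, 2.019, 0.034]
contact_force: [-5.2, 2.1, 11.1]
opening: 0.0301
grip_force: 52.9
```

```bash
python3 sv.py; python3 -c "
from h import *
b=dict(np.load('side_s.npz'))['image'][215:320,200:340];a=dict(np.load('wrist_s.npz'))['image'][60:270,160:440]
save('s1',np.hstack([cv2.resize(x,(400,300),interpolation=cv2.INTER_CUBIC) for x in(a,b)]))"
```

```text
17.025 [ 0.51000176 -0.30716862  0.07778601] [-0.0196  0.0116 -0.0005]
wrist
stops 1896 [ 509.3 -302. ] [63.9 64. ] 28.0 plate 11150 [ 509.1 -302. ] [110.1 109.8] 28.0 0.0118
1663 [ 0.0027 -0.0006 -0.0089 -0.0258] 0.0002 zend [0.047 0.05 ] foot [ 0.5095 -0.3042  0.0178] tilt world [-0.006  0.004 -1.   ]
side
stops 208 [ 508.9 -308.8] [66.5 59.6] 15.5 plate 1018 [ 507.6 -306.2] [110.  113.1] 27.9 0.011
410 [ 0.0013 -0.0027 -0.0033 -0.0336] 0.0011 zend [0.0479 0.05  ] foot [ 0.5069 -0.3048  0.0177] tilt world [-0.012  0.011 -1.   ]
scene
stops 176 [ 505.5 -304.4] [67.4 62.9] 25.4 plate 925 [ 504.8 -304.3] [112.3 110.2] 28.5 0.0106
237 [ 0.0017 -0.0028 -0.0055 -0.0176] 0.001 zend [0.0483 0.05  ] foot [ 0.5077 -0.3047  0.0177] tilt world [ 0.003  0.006 -1.   ]
```

View pics/s1.png

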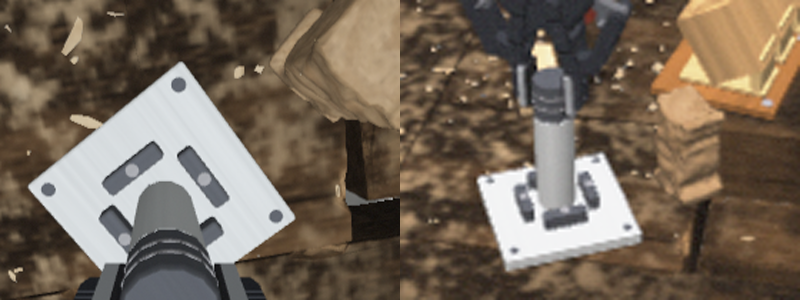

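The short tube stands inside the four stops on the plate, within about 1 mm of the centre and vertical. I release.

jog_arm(
  commands=[0, 0, -0.08, 0, 0, 0, 20, 0, 0, 0, 0, 0, 0, 34, 0, 0, 0, 0, 0, 0, 40, 0, 0, 0, 0, 0, 0, 55, 0, 0, 0, 0, 0, 0, 70, 0, 0, 0, 0, 0, 0, 70, 0, 0, -0.4, 0, 0, 0, 70, 0, 0, -0.9, 0, 0, 0, 70, 0, 0, -0.9, 0, 0, 0, 70],
)

```text
t: 18.3
tool_pos: [0.5064, -0.3074, 0.2127]
tool_rot: [2.398, 2.019, 0.035]
contact_force: [1.2, -0.5, -0.4]
opening: 0.0702
grip_force: 0.0
```

```bash
cat > up.py <<'E'
from st import *
from p import *
import sys
for c in('wrist','side','scene'):
    d=eyes.get_image(c);P=cloud(d);print(c);stage(d)
    for n,g,t in(('short',(.507,-.304),.125),('b',(.474,.309),.15)):
        Q=sel(P,g,.026,.03,t);
        if len(Q)<40: continue
        f=lambda p:np.hypot(Q[:,0]-p[0]-p[2]*Q[:,2],Q[:,1]-p[1]-p[3]*Q[:,2])-.016
        x=least_squares(f,[*g,0,0],loss="soft_l1",f_scale=.002).x;print(n,len(Q),x.round(4),np.abs(f(x)).mean().round(4))
E
python3 up.py; python3 -c "
from p import *
o=ctrl.get_obs();print(o['tool_pos'],o['t'])
plan([.474,.308,.20],RT())"
```

```text
wrist
stops 762 [ 509.1 -302.3] [63.9 63.9] 28.0 plate 5527 [ 509.2 -302.6] [110.  110.2] 28.0 0.0118
short 357 [ 5.094e-01 -3.048e-01  1.000e-04  6.300e-03] 0.0002
side
stops 206 [ 507.5 -309.8] [65.7 61.3] 9.4 plate 1003 [ 506.7 -305.1] [110.3 113.8] 27.6 0.0109
short 480 [ 0.5071 -0.3052  0.0007  0.003 ] 0.001
b 182 [0.4726 0.3073 0.0061 0.0117] 0.0019
scene
stops 179 [ 506.4 -304.1] [65.8 62.9] 27.8 plate 920 [ 505.5 -303.9] [111.8 110.3] 27.8 0.0106
short 300 [ 0.5076 -0.3043 -0.0025 -0.0025] 0.0009
b 321 [ 4.741e-01  3.096e-01  3.000e-04 -5.000e-03] 0.0014
[ 0.5088147  -0.30935368  0.21700535] 18.45
12 x [0.84, -0.19, 0.02, 0.02, -0.01, 0.0] via [ 0.491 -0.001  0.209] minz 0.2
```

jog_arm(
  commands=[0.84, -0.19, 0.02, 0.02, -0.01, 0, 62, 0.84, -0.19, 0.02, 0.02, -0.01, 0, 62, 0.84, -0.19, 0.02, 0.02, -0.01, 0, 62, 0.84, -0.19, 0.02, 0.02, -0.01, 0, 62, 0.84, -0.19, 0.02, 0.02, -0.01, 0, 62, 0.84, -0.19, 0.02, 0.02, -0.01, 0, 62, 0.84, -0.19, 0.02, 0.02, -0.01, 0, 62, 0.84, -0.19, 0.02, 0.02, -0.01, 0, 62, 0.84, -0.19, 0.02, 0.02, -0.01, 0, 62, 0.84, -0.19, 0.02, 0.02, -0.01, 0, 62, 0.84, -0.19, 0.02, 0.02, -0.01, 0, 62, 0.84, -0.19, 0.02, 0.02, -0.01, 0, 62, 0, 0, 0, 0, 0, 0, 62],
)

```text
t: 20.08
tool_pos: [0.4735, 0.314, 0.1982]
tool_rot: [-2.395, -2.026, 0.008]
contact_force: [-0.3, -0.2, -0.1]
opening: 0.062
grip_force: 0.0
```

```bash
python3 -c "
from m2 import *
from p import *
o=ctrl.get_obs();print(o['tool_pos'],o['q'])
d=eyes.get_image('wrist');save('b1',d['image']);P=cloud(d)
for n,g in(('b',(.474,.309)),('tq',(.4705,.232))):
    Q=sel(P,g,.028,.03,.155);T_=sel(P,g,.013,.15,.17)
    f=lambda p:np.hypot(Q[:,0]-p[0]-p[2]*Q[:,2],Q[:,1]-p[1]-p[3]*Q[:,2])-.016
    x=least_squares(f,[*g,0,0],loss='soft_l1',f_scale=.002).x;print(n,len(Q),x.round(4),np.abs(f(x)).mean().round(4),T_.mean(0),len(T_))
plan([.474,.308,.15],RT());plan([.474,.308,.088],RT())
"
```

```text
[0.4734982  0.31396173 0.1982482 ] [ 0.45274688 -0.07799505  1.7421889   0.00322287  1.48367363  0.61899862]
b 848 [0.4763 0.3092 0.0009 0.0052] 0.0002 [0.47422499 0.30931901 0.15979812] 915
tq 1661 [0.4724 0.2328 0.0009 0.0058] 0.0002 [0.47081159 0.2326154  0.15992158] 685
1 x [-0.07, 0.02, 0.81, -0.06, 0.02, 0.03] via [0.474 0.312 0.198] minz 0.15
3 x [-0.02, 0.01, 0.61, -0.02, 0.01, 0.01] via [0.474 0.311 0.162] minz 0.088
```

View pics/b1.png

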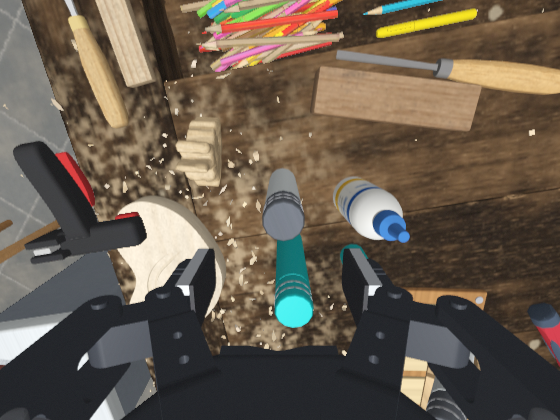

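The grey tube_b is at (283,215), clear of the turquoise one at (293,300) and the glue bottle at (370,210). I go down onto it.

jog_arm(
  commands=[-0.08, 0.04, 0.4, -0.06, 0.02, 0.03, 62, 0, 0, 0.5, 0, 0, 0, 62, 0, 0, 0.5, 0, 0, 0, 62, 0, 0, 0.45, 0, 0, 0, 62, 0, 0, 0, 0, 0, 0, 62],
)

```text
t: 20.75
tool_pos: [0.4746, 0.3043, 0.0859]
tool_rot: [-2.407, -2.017, 0.006]
contact_force: [0.2, 0.3, 0.1]
opening: 0.0622
grip_force: 0.0
```

```bash
python3 -c "
from tube import *
held(('wrist','side','scene'),z0=-.035,z1=.06)"
```

```text
20.75 [0.4746 0.3043 0.0859] 0.06218468353110642 [0.2 0.3 0.1] rot err [ 0.5271 -0.0027  0.0032]
wrist 1745 xo,yo,slopes [ 0.0059  0.0008 -0.0006  0.0035] 0.0002 zmax 0.0599
side 129 xo,yo,slopes [ 0.0028 -0.0027  0.0028  0.0087] 0.0018 zmax 0.0599
scene 249 xo,yo,slopes [ 0.0051 -0.0013 -0.0104  0.002 ] 0.0014 zmax 0.0598
```

Shift +4.5 mm in tool x, close, lift.

jog_arm(
  commands=[0.07, -0.01, 0, 0, 0, 0, 62, 0, 0, 0, 0, 0, 0, 20, 0, 0, 0, 0, 0, 0, 20, 0, 0, 0, 0, 0, 0, 20, 0, 0, 0, 0, 0, 0, 20, 0, 0, 0, 0, 0, 0, 20],
  newtons=60,
)

```text
t: 21.65
tool_pos: [0.4773, 0.3113, 0.0903]
tool_rot: [-2.406, -2.02, -0.007]
contact_force: [-1.3, 1.1, 6.5]
opening: 0.0308
grip_force: 59.5
```

```bash
python3 -c "
from tube import *
held(('wrist','side','scene'),z0=-.035,z1=.06)
o=ctrl.get_obs();p0=np.array(o['tool_pos']);R0=Ro.from_rotvec(o['tool_rot'])
c=plan(p0+[0,0,.17]);s=c
M2=np.array([.6125,-.0248,.0904])-.06*EY
p,R=tcp(M2,.12,L=p0[2],xo=0.);print(p);c=plan(p,R,cur=c,sp=.7)
L=np.real(logm(np.linalg.inv(s)@c))
for k in range(0,11,2):
    X=s@expm(L*k/10);print(X[:3,3].round(3),'foot',(X@[0,0,p0[2],1])[:3].round(3))
"
```

```text
21.65 [0.4773 0.3113 0.0903] 0.030828503238650523 [-1.3  1.1  6.5] rot err [0.5209 0.0029 0.0029]
wrist 1957 xo,yo,slopes [-0.0015  0.0002 -0.0051 -0.0065] 0.0002 zmax 0.0598
side 129 xo,yo,slopes [-0.0028 -0.0023 -0.028  -0.0301] 0.0019 zmax 0.0593
scene 251 xo,yo,slopes [-0.002  -0.0019 -0.0077 -0.0151] 0.0015 zmax 0.0599
4 x [0.0, 0.0, -0.71, -0.0, 0.0, 0.0] via [0.477 0.311 0.175] minz 0.09
[ 0.49860814 -0.0659137   0.27256771]
9 x [-0.68, 0.16, 0.02, -0.58, -0.0, -0.0] via [0.487 0.144 0.26 ] minz 0.259
[0.477 0.311 0.26 ] foot [0.478 0.312 0.17 ]
[0.482 0.236 0.259] foot [0.491 0.234 0.169]
[0.486 0.16  0.26 ] foot [0.505 0.157 0.171]
[0.491 0.085 0.262] foot [0.519 0.08  0.176]
[0.495 0.009 0.266] foot [0.531 0.003 0.184]
[ 0.499 -0.066  0.273] foot [ 0.543 -0.074  0.194]
```

jog_arm(
  commands=[0, 0, -0.5, 0, 0, 0, 20, 0, 0, -0.9, 0, 0, 0, 20, 0, 0, -1, 0, 0, 0, 20, 0, 0, -0.9, 0, 0, 0, 20, 0, 0, 0, 0, 0, 0, 20],
)

```text
t: 22.42
tool_pos: [0.4787, 0.3114, 0.2933]
tool_rot: [2.404, 2.018, 0.02]
contact_force: [-0.6, 0.1, -0.3]
opening: 0.0307
grip_force: 59.8
```

```bash
python3 -c "
from p import *
o=ctrl.get_obs();print(o['tool_pos'],o['opening'])
M2=np.array([.6125,-.0248,.0904])-.06*EY
p,R=tcp(M2,.13,L=.0903,xo=-.001);c=plan(p,R,sp=.7)"
```

```text
[0.47866191 0.31140101 0.29327811] 0.030720060389594926
9 x [-0.68, 0.14, 0.06, -0.57, -0.01, -0.0] via [0.485 0.145 0.282] minz 0.28
```

jog_arm(
  commands=[-0.68, 0.14, 0.06, -0.57, -0.01, 0, 20, -0.68, 0.14, 0.06, -0.57, -0.01, 0, 20, -0.68, 0.14, 0.06, -0.57, -0.01, 0, 20, -0.68, 0.14, 0.06, -0.57, -0.01, 0, 20, -0.68, 0.14, 0.06, -0.57, -0.01, 0, 20, -0.68, 0.14, 0.06, -0.57, -0.01, 0, 20, -0.68, 0.14, 0.06, -0.57, -0.01, 0, 20, -0.68, 0.14, 0.06, -0.57, -0.01, 0, 20, -0.68, 0.14, 0.06, -0.57, -0.01, 0, 20, 0, 0, 0, 0, 0, 0, 20],
)

```text
t: 23.68
tool_pos: [0.4897, -0.0674, 0.27]
tool_rot: [2.082, 1.737, 0.446]
contact_force: [-0.0, 0.8, -1.4]
opening: 0.0309
grip_force: 59.8
```

```bash
cat > ins.py <<'E'
from tube import *
from hole import hole
import sys
held(z1=.085,tag="_i")
M2=np.array([.6125,-.0248,.0904])-.06*EY
for n in("wrist_i","scene_i","side_i"):
    try:
        r=hole(dict(np.load(n+".npz")),M2);print(n,[np.round(x,4) for x in r])
    except Exception as e: print(n,e)
o=ctrl.get_obs();d=np.array(o['tool_pos'])-M2
print('h',d@AX-.0903,'ex',d@EX,'ey',d@EY)
for h in(.02,-.02,-.06):
    p,R=tcp(M2,h,L=.0903,xo=-.001,yo=0);plan(p,R,sp=.45)
E
python3 ins.py
```

```text
23.675 [ 0.4897 -0.0674  0.27  ] 0.03089427630319997 [-0.   0.8 -1.4] rot err [ 0.0135 -0.0101  0.0058]
wrist 2168 xo,yo,slopes [-0.0015  0.0001 -0.0057 -0.0055] 0.0002 zmax 0.0848
side 593 xo,yo,slopes [-0.0012 -0.0016 -0.0037 -0.0042] 0.0014 zmax 0.085
scene 325 xo,yo,slopes [ 0.0005 -0.001   0.0005 -0.0083] 0.0007 zmax 0.0839
wrist_i [array([ 0.604 , -0.0835,  0.0901]), np.float64(-0.0011), array([0.0013, 0.0007]), np.int64(627), np.float64(0.0181), array([-0.4901,  0.0948,  0.8665])]
scene_i [array([ 0.6014, -0.0864,  0.0884]), np.float64(-0.0015), array([-0.0013, -0.0026]), np.int64(122), np.float64(0.0186), array([-0.4998,  0.0871,  0.8618])]
side_i [array([ 0.6046, -0.0929,  0.0906]), np.float64(-0.0017), array([ 0.0035, -0.0084]), np.int64(28), np.float64(0.014), array([-0.4857,  0.0888,  0.8696])]
h 0.12353358767493654 ex -0.006774573303346354 ey 0.00020227096770002748
4 x [0.0, 0.03, 0.43, -0.03, 0.02, -0.0] via [ 0.519 -0.069  0.229] minz 0.186
6 x [0.0, 0.02, 0.4, -0.02, 0.01, -0.0] via [ 0.529 -0.071  0.212] minz 0.151
7 x [0.0, 0.02, 0.44, -0.02, 0.01, -0.0] via [ 0.532 -0.071  0.205] minz 0.117
```

jog_arm(
  commands=[0, 0.04, 0.43, -0.03, 0.02, 0, 20, 0, 0.04, 0.43, -0.03, 0.02, 0, 20, 0, 0.04, 0.43, -0.03, 0.02, 0, 20, 0, 0.04, 0.43, -0.03, 0.02, 0, 20, 0, 0, 0, 0, 0, 0, 20],
)

```text
t: 24.45
tool_pos: [0.5492, -0.0736, 0.1854]
tool_rot: [2.07, 1.745, 0.467]
contact_force: [-0.1, 1.0, -0.8]
opening: 0.0309
grip_force: 59.9
```

```bash
sed -i 's/z1=.085/z1=.06/' ins.py; python3 ins.py
```

```text
24.45 [ 0.5492 -0.0736  0.1854] 0.030858708621460694 [-0.1  1.  -0.8] rot err [ 0.0032  0.0028 -0.0012]
wrist 1965 xo,yo,slopes [-0.0015  0.     -0.0059 -0.006 ] 0.0002 zmax 0.0598
side 442 xo,yo,slopes [-0.0027 -0.0006 -0.0107 -0.0153] 0.0013 zmax 0.06
scene 204 xo,yo,slopes [-0.0026  0.0004 -0.0093 -0.0074] 0.0007 zmax 0.0599
wrist_i [array([ 0.6071, -0.0743,  0.0908]), np.float64(-0.0012), array([0.0029, 0.0103]), np.int64(358), np.float64(0.0103), array([-0.4886,  0.0958,  0.8672])]
scene_i [array([ 0.598 , -0.0909,  0.0868]), np.float64(-0.0016), array([-0.0044, -0.0076]), np.int64(77), np.float64(0.015), array([-0.488 ,  0.0864,  0.8686])]
side_i [array([ 0.6042, -0.0934,  0.0907]), np.float64(-0.0015), array([ 0.0032, -0.009 ]), np.int64(31), np.float64(0.015), array([-0.4814,  0.0906,  0.8718])]
h 0.02216949775118668 ex 0.004305295490149748 ey 8.126341232971442e-05
1 x [0.02, -0.07, 0.04, 0.04, -0.01, 0.01] via [ 0.551 -0.075  0.19 ] minz 0.186
2 x [0.01, -0.04, 0.35, 0.02, -0.01, 0.0] via [ 0.559 -0.076  0.171] minz 0.151
4 x [0.0, -0.02, 0.34, 0.01, -0.0, 0.0] via [ 0.569 -0.078  0.153] minz 0.117
```

jog_arm(
  commands=[0.03, -0.03, 0.2, 0.02, 0, 0, 20, 0, 0, 0.2, 0, 0, 0, 20, 0, 0, 0.2, 0, 0, 0, 20, 0, 0, 0.2, 0, 0, 0, 20, 0, 0, 0, 0, 0, 0, 20],
)

```text
t: 25.22
tool_pos: [0.5721, -0.0777, 0.1446]
tool_rot: [2.07, 1.74, 0.466]
contact_force: [0.9, -0.4, -1.4]
opening: 0.0307
grip_force: 59.8
```

```bash
python3 ins.py | egrep "^h|rot err|^wrist "
```

```text
25.225 [ 0.5721 -0.0777  0.1446] 0.030723747601865276 [ 0.9 -0.4 -1.4] rot err [0.0015 0.0008 0.001 ]
wrist 1965 xo,yo,slopes [-0.0015  0.     -0.0055 -0.0061] 0.0002 zmax 0.0598
h -0.026438232795070446 ex 0.002183216891769542 ey 0.0009362681531453302
```

No lateral force. I push it home.

jog_arm(
  commands=[0, 0, 0.15, 0, 0, 0, 20, 0, 0, 0.15, 0, 0, 0, 20, 0, 0, 0.15, 0, 0, 0, 20, 0, 0, 0.12, 0, 0, 0, 20, 0, 0, 0.1, 0, 0, 0, 20, 0, 0, 0, 0, 0, 0, 20],
)

```text
t: 26.12
tool_pos: [0.5928, -0.0808, 0.1165]
tool_rot: [2.068, 1.742, 0.467]
contact_force: [-34.6, 6.1, 32.1]
opening: 0.0307
grip_force: 68.4
```

```bash
python3 ins.py | egrep "^h|rot err|^wrist "
```

```text
26.125 [ 0.5928 -0.0808  0.1165] 0.03065773404762801 [-34.6   6.1  32.1] rot err [ 0.0004  0.0012 -0.0011]
wrist 3346 xo,yo,slopes [-0.0004  0.0001  0.0587  0.0019] 0.0032 zmax 0.06
h -0.06278620702251424 ex 0.0044319165085316345 ey 0.001404842288986686
```

jog_arm(
  commands=[0, 0, -0.12, 0, 0, 0, 20, 0, 0, 0, 0, 0, 0, 62, 0, 0, 0, 0, 0, 0, 62, 0, 0, 0, 0, 0, 0, 62, 0, 0, -0.5, 0, 0, 0, 62, 0, 0, -0.9, 0, 0, 0, 62, 0, 0, -0.9, 0, 0, 0, 62, 0, 0, -0.9, 0, 0, 0, 62, 0, 0, 0, 0, 0, 0, 62],
)

```text
t: 27.4
tool_pos: [0.4953, -0.0647, 0.2913]
tool_rot: [2.06, 1.732, 0.475]
contact_force: [-0.6, 0.5, -0.1]
opening: 0.0618
grip_force: 0.0
```

```bash
python3 -c "
from r import *
for c in('side','scene','wrist'):
    d=eyes.get_image(c);np.savez(c+'_f',**d);print(c);tubes(d,(('b',-1),('a',0),('h3',1),('h4',2)))
a,b=[dict(np.load(n+'_f.npz'))['image'] for n in('scene','side')]
save('f',np.hstack([cv2.resize(x[110:320,y:y+280],(400,300),interpolation=cv2.INTER_CUBIC) for x,y in((a,140),(b,200))]))
"; python3 up.py
```

```text
side
b 410 ex,ey at mouth, slopes [-0.0032 -0.0021 -0.0051  0.013 ] 0.0017 top 0.099
a 355 ex,ey at mouth, slopes [-0.0022 -0.0014 -0.0254  0.0162] 0.0019 top 0.0986
h3 301 ex,ey at mouth, slopes [-0.0021 -0.002  -0.0712  0.022 ] 0.0019 top 0.0984
h4 292 ex,ey at mouth, slopes [-0.0013 -0.0025 -0.0733  0.0249] 0.0019 top 0.0972
scene
b 267 ex,ey at mouth, slopes [-0.0031 -0.0012 -0.0156  0.0061] 0.0025 top 0.1014
a 231 ex,ey at mouth, slopes [-0.0025  0.     -0.0286  0.0009] 0.0027 top 0.1013
h3 157 ex,ey at mouth, slopes [-0.0053  0.0016 -0.0151 -0.0258] 0.0014 top 0.0998
h4 29
wrist
b 1021 ex,ey at mouth, slopes [-0.0001 -0.0007 -0.0218  0.0015] 0.0042 top 0.1002
a 895 ex,ey at mouth, slopes [ 0.2638  0.0208 -2.7507 -0.2129] 0.0051 top 0.1001
h3 1362 ex,ey at mouth, slopes [ 0.0028  0.0015 -0.1196 -0.013 ] 0.0043 top 0.0995
h4 838 ex,ey at mouth, slopes [ 0.0018  0.0003 -0.08    0.0129] 0.0003 top 0.097
wrist
stops 536 [ 508.7 -302.1] [63.8 64.9] 27.8 plate 1790 [ 508.7 -302.4] [110.1 110.8] 28.0 0.0122
short 888 [ 5.094e-01 -3.050e-01 -4.000e-04  6.000e-03] 0.0004
side
stops 213 [ 508.1 -306.4] [64.5 64.7] 23.5 plate 1008 [ 507.5 -306. ] [109.9 113.7] 28.3 0.0109
short 479 [ 0.5071 -0.3047  0.0013 -0.0031] 0.001
scene
stops 174 [ 505.7 -304.5] [66.5 62.9] 27.5 plate 931 [ 504.8 -304.1] [113.1 109.9] 28.4 0.0106
short 302 [ 5.075e-01 -3.048e-01 -4.000e-04  2.800e-03] 0.0008
```

View pics/f.png

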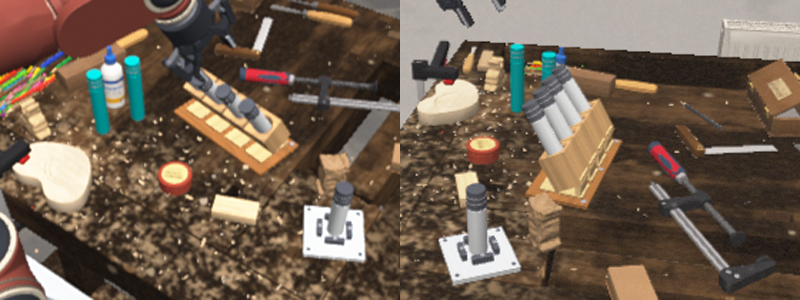

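All four long tubes are home in the rack, with tops level about 99 mm above the holes. The short tube stands on the plate (340,210 and 475,220), and the bystanders have not moved.

```bash
python3 -c "
from station import job
print(job.finish_job())"
```

```text
the job is handed in; nothing more can be done
None
```

The job is done and handed in at about 28 s: the short tube stands upright on the stage plate within about 2 mm of centre, and both outside long tubes are fully home in the now-full rack. My first grasp of the stage tube missed and lightly touched its cap (about 5 N), but nothing fell or was pushed about.

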